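# Empty the terrazzo casting mould onto the dresser display

## Robot

A 6-joint arm with a two-finger parallel gripper is mounted at the origin on the work surface. World frame = base frame: x ahead of the robot, y to its left, z up, the work surface at z = 0. Lengths are in mm, angles in degrees, forces in N, time in s.
With the tool pointing down it reaches from about 300 to 850 mm from the base axis. Payload 4.2 kg.
Tool frame: the origin (TCP) lies on the centre line of the jaws, within the pads' length; the fingertips stand 14 mm ahead of it and the grasp point (between the pads) lies 5 mm behind it; z points along the fingers, y is the line along which they close (so a half turn about z gives the same grasp; the last joint's range is limited). The gripper opens to 91 mm and grips with 3 to 60 N. Pads are 32 mm wide; open, the fingers measure 118 mm over their backs; the gripper's body (76 mm by 178 mm) begins 60 mm behind the grasp point.
Start: joints at [64.916, 18.312, 89.639, -0, 72.044, -1.146], TCP at [233.31, 525.555, 227.976] pointing down, gripper open.
Joint ranges: [-177.97, 177.97], [-48.28, 115.42], [12.27, 149.76], [-77.06, 257.06], [2.81, 150.46], [-146.56, 146.56]. Speed limits (degrees/s): [147.25, 147.25, 180, 180, 180, 180].

## Interface

Orientations are given as [roll, pitch, yaw] about the fixed x, y, z axes, in that order (R = Rz(yaw) Ry(pitch) Rx(roll)).
In Python, from workcell import * gives the robot as it stands. The module is installed in compiled form; this text tells all that it offers.
- The arm moves only by the shell command python3 -m crank 'ROWS' [FORCE]. ROWS is JSON, a list of rows, each an object of numbers: "grip": the finger opening in m, from 0 to 0.0912; "x", "y", "z": the shift along the tool's x, y, z in m; "yaw": the turn about the tool's z in rad. In form: [{"grip": .., "x": .., "y": .., "z": .., "yaw": ..}, ...]. A call has exactly 5 rows; each row is the pose to reach, as a shift and turn from the pose commanded when the call began, along the tool's axes at that moment; what a row does not reach only later rows make up. A row lasts 1/12 s, in which the tool goes at most 41.7 mm and 7.16 degrees, less where a joint would pass 70% of its speed; a pose out of reach is approached as far as the arm can. A call with a gripper value outside its range is refused whole. The fingers move at their own pace and stop on an object; FORCE is the grip in N (left out, the last holds). Time passes only in rows, so rows that repeat a pose let the fingers close, or fill a call up. It gives the time, the measured TCP pose, the force, the opening and the grip force at its end, in the units of the state.
- state(): the state, without advancing time (a new reading comes with each control period).
- grab_frame(name): name is "scene" or "top"; returns the picture (400x640x3 uint8, red, green, blue); there is no depth.
- camera_model(name): a dict with "intrinsics" (3x3 intrinsics, pixels), "distortion" ([k1, k2, p1, p2, k3] as OpenCV has them; the pictures are not rectified), "R" (3x3) and "t" (3): a world point X has camera coordinates R X + t. Camera axes: x right, y down, z forward; pixel columns grow to the right and rows downward; lengths in mm; the calibration is good to about 2 mm. A picture is of the moment at which its call begins. camera_model takes no time and is no camera call.
- job_done(): hands the job in; it is judged then, once.
The state is a dict: "time_s": time; "qpos": joint angles; "qvel": joint speeds; "effort": joint torques, N m; "ee_pos": TCP position; "ee_rot": TCP orientation; "force": force on the tool from outside, world axes, zero at the start; "torque": the same for the moment, N m; "gripper_width": finger opening in mm; "gripper_force": force on a finger pad.
Only numpy, scipy, OpenCV 4.12 (cv2) and the standard library are available. Lean on these libraries where they do the work, as an engineer would, in place of code of your own. Each camera call takes 0.05 s, during which the arm holds its last target. There are 200 camera calls.

## Task

First switch off the warming plate by throwing its lever over, while every casting is still in the mould. Then empty the mould: hang each U-shaped bracelet cuff astride the bar of the bracelet stand, closed end up, and lean each flat slab back against the front of the jewellery chest, standing on the dresser on its short edge with its broad face to the chest; put the glasses case that lies in front of the chest flat on the round tray, near its middle so that no part overhangs. Leave the pot, atomiser, rings and hair claw where they are.

Things in the scene. Friction and masses are not known exactly. Their poses are not given: they have to be found in the camera images.
- mould: Grey mould 98 x 270 mm, top 44 mm high, on a fixed warming plate. Origin: under its centre, at dresser level; y along the row of cavities, z up. Floors 10 mm up. Slab cavities at y = -105, -55 mm, cuff cavities at y = 10, 60, 110 mm, all at x = 0. Parts stand upright with 2 mm play and lift straight up; some cavities are empty.
- switch (a joint): Toggle lever of the warming plate, on a block at the mould's -y end. 0 = leaning towards the robot (mould -x), on; 1.0 rad = swung over to the mould's +x, off. It stays where it is left and turns lightly.
- switch_tip (a point): Centre of the 26 mm ball on the tip of the 40 mm toggle lever (moves with it). The lever is pivoted 40 mm from this point on an axis along the mould's y.
- rail: Bracelet stand: a fixed horizontal wooden bar, 20 mm wide and 16 mm high, its top face 120 mm above the dresser, between two end posts (142 mm high, 154 mm with their balls) 250 mm apart. Origin: under the bar's middle at dresser level; y along the bar, x across, z up. Free bar: y from -116 to 116 mm.
- chest: Low wooden jewellery chest, fixed, 100 mm deep (x) x 280 mm wide (y) x 58 mm high. Origin: centre of the underside. Its front faces its own -x (the robot); the front face is at x = -50 mm (two 6 mm look-only knobs).
- tray: Round flat terrazzo tray, fixed, 256 mm diameter, top 12 mm above the dresser, no rim. Origin: centre of its underside.
- case: Black plastic glasses case, loose, 46 (x) x 150 (y) x 40 mm (z), about 0.12 kg, at first lying flat on the dresser in front of the chest. Origin: centre of its underside.
- cuff1: Cast terrazzo bracelet cuff, an upside-down U, 0.05 kg (may be absent): 58 mm wide (x), 18 mm broad (y), 66 mm high (z); walls 6 mm, inside 46 mm wide, inner roof 60 mm above the feet, upper corners bevelled (outer sides straight up to 54 mm). Origin: midway between the leg feet, at their underside; z to the closed end. In the mould the top 32 mm stand proud.
- cuff2: Cast terrazzo bracelet cuff, an upside-down U, 0.05 kg (may be absent): 58 mm wide (x), 18 mm broad (y), 66 mm high (z); walls 6 mm, inside 46 mm wide, inner roof 60 mm above the feet, upper corners bevelled (outer sides straight up to 54 mm). Origin: midway between the leg feet, at their underside; z to the closed end. In the mould the top 32 mm stand proud.
- cuff3: Cast terrazzo bracelet cuff, an upside-down U, 0.05 kg (may be absent): 58 mm wide (x), 18 mm broad (y), 66 mm high (z); walls 6 mm, inside 46 mm wide, inner roof 60 mm above the feet, upper corners bevelled (outer sides straight up to 54 mm). Origin: midway between the leg feet, at their underside; z to the closed end. In the mould the top 32 mm stand proud.
- slab1: Cast flat terrazzo slab, 0.16 kg (may be absent): 10 mm thick (x) x 68 mm wide (y) x 110 mm high (z), at first standing upright in the mould, the top 76 mm proud, its face across the mould's y. Origin: centre of its bottom edge face; both faces are alike.
- slab2: Cast flat terrazzo slab, 0.16 kg (may be absent): 10 mm thick (x) x 68 mm wide (y) x 110 mm high (z), at first standing upright in the mould, the top 76 mm proud, its face across the mould's y. Origin: centre of its bottom edge face; both faces are alike.
- pot: White ceramic pot with cork stopper, 84 mm diameter, 100 mm high, loose; origin: centre of its underside. Leave alone.
- atomiser: Clear glass atomiser, empty, 50 x 50 x 106 mm, loose; origin: centre of its underside. Leave alone.
- ring1: Gold-tone ring, 22 mm diameter, 5 mm high, loose; origin: centre of its underside. Leave alone.
- ring2: Gold-tone ring, 20 mm diameter, 4 mm high, loose; origin: centre of its underside. Leave alone.
- claw: Stainless steel hair claw, 44 x 85 x 43 mm, loose; origin: centre of its underside. Leave alone.
Not all that is in view belongs to the job. What is shaped like the cuff1 but brown is not meant. What is shaped like the cuff2 but yellow is not meant.

How it is judged (in metres and radians):
On the way:
1. the warming plate is switched off while all castings are still in the mould (value of joint switch above 0.8 rad and z of each of cuff1, cuff2, cuff3, slab1, slab2 in the frame of mould below 0.02 m), for 0.2 s.
At the end, for the whole second after the job is handed in: Lever past 0.8 rad; case flat on tray within 45 mm of its centre; cuffs upright astride the bar between the posts, roof on the bar (6 mm), centred within 12 mm; slabs' short edge on the dresser, touching the chest front, leaning 0.10-0.60 rad, square to it within 0.3 rad; all at rest (value of joint switch above 0.8 rad and horizontal distance between case and tray below 0.045 m and height (world z) of case between 0.008 and 0.02 m and angle between case's own z axis and vertical below 0.1 rad and linear speed of each of case, cuff1, cuff2, cuff3, slab1, slab2 below 0.02 m/s and x of cuff1 in the frame of rail between -0.012 and 0.012 m and y of cuff1 in the frame of rail between -0.105 and 0.105 m and z of cuff1 in the frame of rail between 0.054 and 0.066 m and angle between each of cuff1, cuff2, cuff3's own z axis and vertical below 0.2 rad and angle between the y axis of each of cuff1, cuff2, cuff3 and the y axis of rail, either way round below 0.35 rad and x of cuff2 in the frame of rail between -0.012 and 0.012 m and y of cuff2 in the frame of rail between -0.105 and 0.105 m and z of cuff2 in the frame of rail between 0.054 and 0.066 m and x of cuff3 in the frame of rail between -0.012 and 0.012 m and y of cuff3 in the frame of rail between -0.105 and 0.105 m and z of cuff3 in the frame of rail between 0.054 and 0.066 m and angle between slab1's own z axis and vertical between 0.1 and 0.6 rad and height (world z) of each of slab1, slab2 below 0.012 m and contact force between each of slab1, slab2 and chest above 0.03 N and x of each of slab1, slab2 in the frame of chest below -0.055 m and y of slab1 in the frame of chest between -0.12 and 0.12 m and angle between the y axis of each of slab1, slab2 and the y axis of chest, either way round below 0.3 rad and angular speed of each of slab1, slab2 below 0.1 rad/s and angle between slab2's own z axis and vertical between 0.1 and 0.6 rad and y of slab2 in the frame of chest between -0.12 and 0.12 m).
It fails at once if the pot, atomiser, a ring or the hair claw is moved more than 30 mm (distance of any of pot, atomiser, ring1, ring2, claw from where it was at the start of the episode above 0.03 m).
Of cuff1, cuff2, cuff3 only 2 to 3 are there at a start; the rules pass over those that are not, and their reading is None.
Of slab1, slab2 only 1 to 2 are there at a start; the rules pass over those that are not, and their reading is None.
At some moment in a run one of case may be knocked a few centimetres aside while the robot is not near it.
It also fails if it takes over 210 s, if anything falls off the work surface, if the arm or the gripper's body presses on something with over 40 N, if the wrist force passes 120 N, or if a joint passes its speed limit or range.

## Working session

There is one attempt and no reset: what is moved stays moved. The work goes in short steps, Python scripts to look and compute and a shell command to move; the robot and the scene stay as the last step left them, time stands still between calls to the robot, and variables do not carry over. Pictures are saved under pics/ and viewed, at most 14 in all, crops included, and the job is handed in when it is done.

```bash
mkdir -p pics
python3 - <<'E'
from workcell import *
import cv2
for n in ("scene","top"):
    im=grab_frame(n); cv2.imwrite(f"pics/{n}0.png",im[:,:,::-1]); m=camera_model(n); print(n,m)
print(state())
E
```

```text
scene {'intrinsics': array([[434.92055562,   0.        , 313.40837904],
       [  0.        , 434.92055562, 203.10491371],
       [  0.        ,   0.        ,   1.        ]]), 'distortion': array([0.01096586, 0.        , 0.        , 0.        , 0.        ]), 'R': array([[-0.81661616,  0.57706177,  0.01173749],
       [ 0.46637189,  0.67168399, -0.57561955],
       [-0.34005192, -0.46458619, -0.81763339]]), 't': array([ 412.21786611, -191.47901642, 1292.78324217])}
top {'intrinsics': array([[395.98207957,   0.        , 317.02452483],
       [  0.        , 395.98207957, 191.8142564 ],
       [  0.        ,   0.        ,   1.        ]]), 'distortion': array([-0.07180854,  0.        ,  0.        ,  0.        ,  0.        ]), 'R': array([[ 0.02753275, -0.99952911, -0.01354631],
       [-0.9964009 , -0.02635471, -0.08056478],
       [ 0.08016983,  0.01571573, -0.99665732]]), 't': array([-19.40543428, 516.28720953, 981.69414515])}
{'time_s': 0.1, 'qpos': array([ 6.49186867e+01,  1.83485646e+01,  8.96983276e+01, -5.71986604e-04,
        7.20447650e+01, -1.14516951e+00]), 'qvel': array([-0.0478203 , -0.14957193, -0.11420592, -0.01922325, -0.09794992,
       -0.01254054]), 'effort': array([ 2.07263925e-03, -4.13332164e+01, -2.32510328e+01,  7.28254742e-02,
        4.22301551e-02, -4.97840097e-05]), 'ee_pos': array([233.10326083, 525.16653721, 227.20583811]), 'ee_rot': array([-1.79908350e+02, -1.28808997e-03,  1.56064032e+02]), 'force': array([0.10557878, 0.68117929, 0.85777981]), 'torque': array([ 0.02774496, -0.03466524, -0.01942895]), 'gripper_force': 0.0, 'gripper_width': 91.23298025072019}
```

View pics/scene0.png

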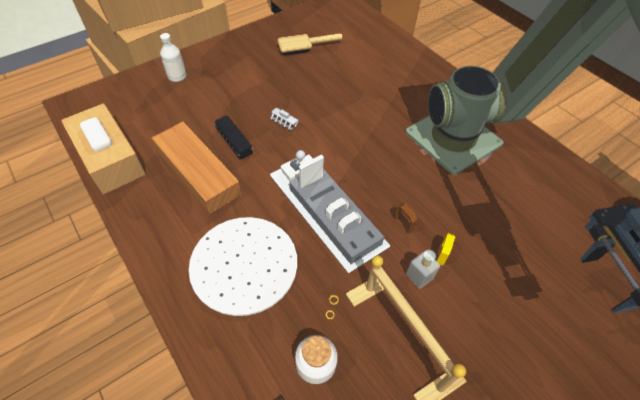

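View pics/top0.png

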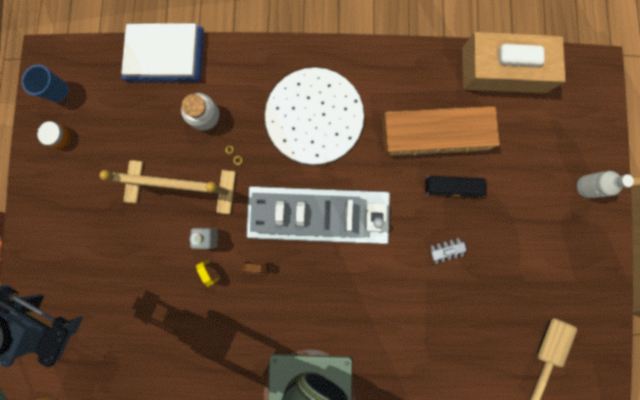

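The scene view shows the mould (330,215) with white cuffs at (338,207) and (349,222), a slab at (312,170) and the lever ball at (299,156). The brown cuff (405,213) and yellow cuff (447,248) on the dresser are decoys. The cuffs meant are the white terrazzo ones in the mould; the enlarged crops below confirm this.

```bash
cat > h.py <<'E'
from workcell import *
import cv2, numpy as np
def ray(n,uv):
    m=camera_model(n); K,D,R,t=[np.array(m[k],float) for k in("intrinsics","distortion","R","t")]
    p=cv2.undistortPoints(np.array([[uv]],float),K,D)[0,0]
    d=R.T@np.array([p[0],p[1],1]); return -R.T@t,d/np.linalg.norm(d)
def plane(n,uv,z):
    o,d=ray(n,uv); return o+d*(z-o[2])/d[2]
def tri(s,t):
    (a,d),(b,e)=ray("scene",s),ray("top",t)
    k=np.linalg.lstsq(np.c_[d,-e],b-a,rcond=None)[0]
    p,q=a+d*k[0],b+e*k[1]; return (p+q)/2,np.linalg.norm(p-q)
def proj(n,P):
    m=camera_model(n); K,D,R,t=[np.array(m[k],float) for k in("intrinsics","distortion","R","t")]
    return cv2.projectPoints(np.array(P,float).reshape(-1,3),cv2.Rodrigues(R)[0],t,K,D)[0][:,0]
def crop(im,x0,y0,x1,y1,k,fn):
    c=cv2.resize(im[y0:y1,x0:x1,::-1],None,fx=k,fy=k,interpolation=cv2.INTER_CUBIC)
    for u in range(-(-x0//20)*20,x1,20): cv2.line(c,((u-x0)*k,0),((u-x0)*k,6),(0,0,255),1); cv2.putText(c,str(u),((u-x0)*k+2,14),0,.35,(0,0,255))
    for v in range(-(-y0//20)*20,y1,20): cv2.line(c,(0,(v-y0)*k),(6,(v-y0)*k),(0,0,255),1); cv2.putText(c,str(v),(8,(v-y0)*k+4),0,.35,(0,0,255))
    cv2.imwrite(fn,c)
E
python3 - <<'E'
from h import *
s,t=grab_frame("scene"),grab_frame("top"); np.savez("f0.npz",s=s,t=t)
crop(s,265,140,395,270,4,"pics/c_s.png"); crop(t,240,175,400,255,5,"pics/c_t.png")
# coarse mask-based objects
def cen(m):
    n,l,st,c=cv2.connectedComponentsWithStats(m.astype(np.uint8)); return [(int(st[i,4]),c[i].round(1),st[i,:4]) for i in range(1,n) if st[i,4]>60]
for n,im in(("scene",s),("top",t)):
    print(n,"black",cen(im.max(2)<38)); 
    h=cv2.cvtColor(im,cv2.COLOR_RGB2HSV); print("white",cen((h[...,1]<40)&(h[...,2]>190)))
    print("wood",cen((h[...,0]<16)&(h[...,1]>110)&(h[...,2]>140)))
    print("gold",cen((h[...,0]>15)&(h[...,0]<30)&(h[...,1]>150)&(h[...,2]>120)))
E
```

```text
scene black [(137, array([596.1, 253.8]), array([583, 247,  24,  15], dtype=int32))]
white [(3520, array([35.3, 22.7]), array([ 0,  0, 85, 57], dtype=int32)), (459, array([171.1,  60.3]), array([161,  43,  20,  38], dtype=int32)), (145, array([284.2, 116. ]), array([272, 108,  25,  20], dtype=int32)), (615, array([ 95.2, 133.6]), array([ 80, 118,  31,  33], dtype=int32)), (574, array([309.9, 167.6]), array([297, 151,  26,  36], dtype=int32)), (153, array([289.2, 170. ]), array([281, 161,  19,  19], dtype=int32)), (921, array([310.3, 219. ]), array([270, 169,  87, 104], dtype=int32)), (166, array([336.1, 205.2]), array([326, 198,  23,  20], dtype=int32)), (173, array([348.1, 219.4]), array([339, 212,  22,  21], dtype=int32)), (8098, array([242.7, 266. ]), array([189, 218, 108,  98], dtype=int32)), (176, array([375.9, 251.3]), array([362, 240,  28,  23], dtype=int32)), (146, array([429.7, 259.7]), array([419, 251,  20,  20], dtype=int32)), (695, array([316.1, 367.2]), array([296, 344,  41,  39], dtype=int32))]
wood [(1056, array([245.5,  11.8]), array([223,   0,  51,  31], dtype=int32)
[... 3279 characters left out ...]
y([629.1,  66.2]), array([608,   0,  32, 178], dtype=int32)), (93, array([ 2.2, 47. ]), array([ 0, 26,  6, 43], dtype=int32)), (78, array([ 8.5, 46.4]), array([ 5, 36,  8, 23], dtype=int32)), (1101, array([  6.5, 118.2]), array([  0,  61,  19, 132], dtype=int32)), (4399, array([441.6, 128.6]), array([385, 107, 115,  45], dtype=int32)), (66, array([  2.4, 201.2]), array([  0, 192,   6,  19], dtype=int32)), (206, array([636.2, 376.4]), array([632, 350,   8,  50], dtype=int32))]
gold [(69, array([103.1, 174.3]), array([ 99, 170,   9,  10], dtype=int32)), (68, array([210.1, 186.1]), array([206, 182,   9,  10], dtype=int32)), (224, array([203.4, 274. ]), array([196, 262,  18,  25], dtype=int32))]
```

View pics/c_s.png

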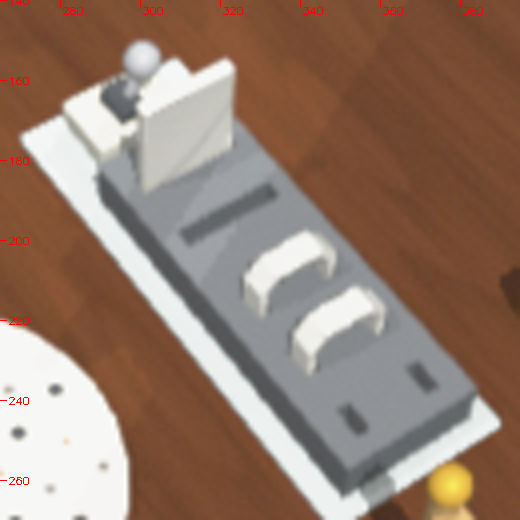

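View pics/c_t.png

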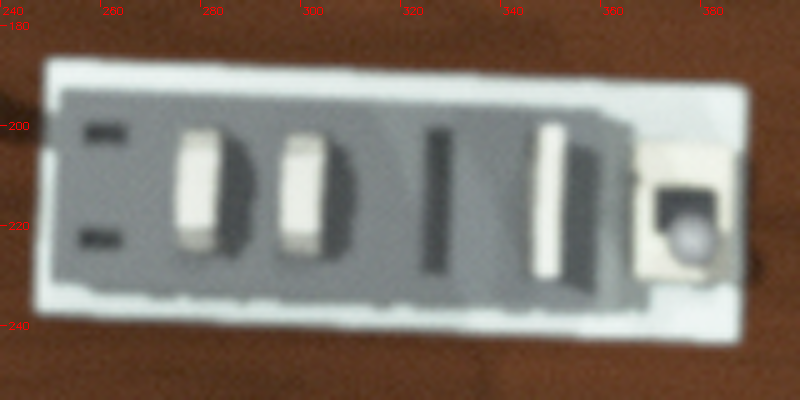

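The crops show two white cuffs in the mould, at scene (338,207) and (350,222), matching top (301,213) and (280,213). There is one slab at scene (312,170), top (350,215). The lever ball is at scene (300,155), top (378,222). The y=110 cuff cavity and the inner slab cavity are empty. Next I measure everything.

Run:
```python
from h import *
np.set_printoptions(precision=1,suppress=True)
for n in("scene","top"): print(n,ray(n,(320,200))[0])
T=dict(ball=((299.5,154.5),(378,222.5)),slabtopL=((300.5,165),(347.6,230)),slabtopR=((322.5,155.7),(350.2,199.8)),
cuffB=((337,201.5),(300.3,213)),cuffA=((349.5,215.5),(279.8,213)),
gold1=((377.3,260.9),(210.1,186.1)),gold2=((459.3,370.3),(103.1,174.3)))
for k,(s,t) in T.items(): print(k,*tri(s,t))
# mould top rim corners (z44)
for uv in((252.3,193),(250.5,231)): print("mould top", uv, plane("top",uv,44))
for uv in((249,187),(389.5,192.2),(388.3,243.5),(247,237)): print("plate",uv,plane("top",uv,5))
print("cavities z44",[plane("top",u,44) for u in((261,201.5),(260,222.7),(327,201),(325.5,229.5))])
d=np.load("f0.npz");t,s=d["t"],d["s"]
for n,im in(("scene",s),("top",t)):
    h=cv2.cvtColor(im,cv2.COLOR_RGB2HSV)
    m=((h[...,1]<60)&(h[...,2]>150)).astype(np.uint8); m=cv2.morphologyEx(m,cv2.MORPH_CLOSE,np.ones((7,7)))
    c=max(cv2.findContours(m,0,2)[0],key=lambda c:cv2.pointPolygonTest(c,(243,266) if n=="scene" else (314,115),True))
    p=np.array([plane(n,q,12)[:2] for q in c[:,0].astype(float)],np.float32); print("tray",n,cv2.minEnclosingCircle(p),p.mean(0))
crop(t,380,95,505,205,5,"pics/ct2.png"); crop(s,145,105,295,225,5,"pics/cs2.png")
```

```text
scene [865.5 491.3 942. ]
top [ 436.3  -21.2 1019.7]
ball [ 442.7 -153.8   71. ] 0.5068305675678451
slabtopL [445.4 -96.4  84.7] 53.99839830601135
slabtopR [469.9 -60.8 177.7] 52.32345857159302
cuffB [459.7  32.1  84.1] 1.5023619491259503
cuffA [458.6  80.7  82.1] 0.8857403152829803
gold1 [512.1 232.1 147.9] 1.9622091474605685
gold2 [533.3 480.6 150.8] 0.04052297270011654
mould top (252.3, 193) [507.5 154.7  44. ]
mould top (250.5, 231) [413.5 155.4  44. ]
plate (249, 187) [525.7 170.9   5. ]
plate (389.5, 192.2) [ 521.8 -191.5    5. ]
plate (388.3, 243.5) [ 390.7 -190.4    5. ]
plate (247, 237) [397.  170.9   5. ]
cavities z44 [array([487. , 132.2,  44. ]), array([434.6, 132.7,  44. ]), array([492.7, -31.1,  44. ]), array([422.5, -29.2,  44. ])]
tray scene ((716.458251953125, 8.62081241607666), 130.2894744873047) [720.   13.9]
tray top ((718.6705932617188, 8.620899200439453), 129.18576049804688) [715.9   8.1]
```

View pics/ct2.png

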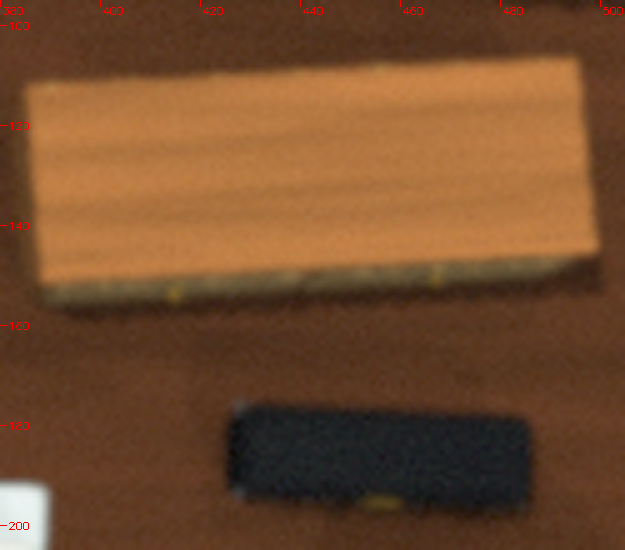

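View pics/cs2.png

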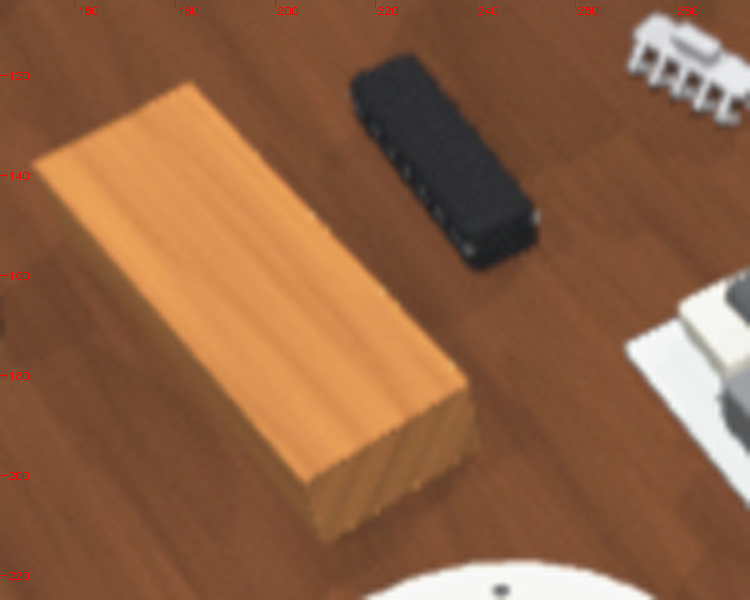

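Run:
```python
from h import *
np.set_printoptions(precision=1,suppress=True)
T=dict(slabtopP=((300.0,165.3),(350.0,199.8)),slabtopM=((322.8,155.7),(347.6,230.3)),
slabtopP2=((301,165),(351.5,199.8)),
chFL=((238.5,181.5),(388,151.3)),chFR=((183,121.6),(499.6,145)),chBR=((151.2,137.5),(495.6,106.7)),chBL=((206,201.3),(385.2,112.3)),
caseR=((227.2,116.6),(485.3,195.5)),caseRb=((216,120.5),(485.6,178.5)),caseL=((251,144.5),(429,194.5)),caseLb=((239,153),(430,176)))
for k,(s,t) in T.items(): print(k,*tri(s,t))
for uv in((487.2*0+486,178.5),(485.3,196),(428.5,194),(430,176.5)): print("case z40",plane("top",uv,40))
```

```text
slabtopP [490.8 -81.  130.3] 2.4686784838214417
slabtopM [423.  -78.2 124.1] 0.5253680398684974
slabtopP2 [489.2 -83.  128.9] 7.006786098936416
chFL [ 617.4 -177.2   57.6] 2.0457626538505664
chFR [ 640.5 -454.8   59.2] 3.8960309841563805
chBR [ 738.7 -447.4   58.7] 2.3281936805743877
chBL [ 714.9 -168.9   57.9] 3.2018370596059036
caseR [ 516.6 -429.1   31.4] 2.636440496784784
caseRb [ 556.7 -424.1   42.5] 6.8973167072529895
caseL [ 516.6 -285.5   37.7] 1.7780853660805027
caseLb [ 560.5 -286.7   30.5] 7.235130411039927
case z40 [ 559.8 -428.6   40. ]
case z40 [ 515.7 -426.5   40. ]
case z40 [ 516.9 -283.    40. ]
case z40 [ 560.9 -286.6   40. ]
```

```bash
cat >> h.py <<'E'
from scipy.spatial.transform import Rotation as Ro
def to(x,y,z,yaw=None):
    s=state(); R=Ro.from_euler("xyz",s["ee_rot"],degrees=True).as_matrix()
    d=R.T@(np.array([x,y,z])-s["ee_pos"]); w=0 if yaw is None else -np.radians((yaw-s["ee_rot"][2]+180)%360-180)
    print("t %.1f pos"%s["time_s"],s["ee_pos"].round(1),"rot",s["ee_rot"].round(1),"F",s["force"].round(1),"w %.1f"%s["gripper_width"],"| shift x %.4f y %.4f z %.4f yaw %.3f"%(*(d/1000),w))
E
python3 -m crank '[{"grip":0,"yaw":0.12},{"grip":0,"yaw":0.24},{"grip":0,"yaw":0.36},{"grip":0,"yaw":0.48},{"grip":0,"yaw":0.60}]' 10
python3 -m crank '[{"grip":0,"yaw":0.12},{"grip":0,"yaw":0.24},{"grip":0,"yaw":0.36},{"grip":0,"yaw":0.48},{"grip":0,"yaw":0.553}]'
python3 -c "
from h import *
to(395,-154,200,90)
np.set_printoptions(precision=1,suppress=True)
print(proj('scene',[[459.7,33,76],[458.9,83,76],[459,-83,120],[459,-83,110],[442.7,-153.8,71]]))"
```

```text
t 0.2 pos [233.2 525.3 227.4] rot [-179.9    0.   156.1] F [ 0.1 -0.2 -0.4] w 91.4 | shift x -0.4235 y -0.5551 z 0.0280 yaw 1.153
[[336.7 203.7]
 [349.6 217.6]
 [309.7 161.8]
 [309.7 164.4]
 [299.4 154.5]]validation failed for argument at $[0]...
validation failed for argument at $[0]...
```

```bash
python3 -m crank '[{"grip":0.0,"x":0,"y":0,"z":0,"yaw":0.12},{"grip":0.0,"x":0,"y":0,"z":0,"yaw":0.24},{"grip":0.0,"x":0,"y":0,"z":0,"yaw":0.36},{"grip":0.0,"x":0,"y":0,"z":0,"yaw":0.48},{"grip":0.0,"x":0,"y":0,"z":0,"yaw":0.6}]' 10
python3 -m crank '[{"grip":0.0,"x":0,"y":0,"z":0,"yaw":0.12},{"grip":0.0,"x":0,"y":0,"z":0,"yaw":0.24},{"grip":0.0,"x":0,"y":0,"z":0,"yaw":0.36},{"grip":0.0,"x":0,"y":0,"z":0,"yaw":0.48},{"grip":0.0,"x":0,"y":0,"z":0,"yaw":0.553}]'
python3 -c "
from h import *
to(395,-154,200,90)"
```

```text
time_s: 0.62
ee_pos: [233.3, 525.4, 227.7]
ee_rot: [-180.0, 0.0, 121.3]
force: [-0.2, 0.1, -0.3]
gripper_width: 60.9
gripper_force: 0.0
time_s: 1.03
ee_pos: [233.3, 525.4, 227.7]
ee_rot: [-180.0, 0.0, 89.7]
force: [0.1, -0.3, 0.1]
gripper_width: 27.7
gripper_force: 0.0
t 1.0 pos [233.3 525.4 227.7] rot [-180.     0.    89.7] F [ 0.1 -0.3  0.1] w 27.7 | shift x -0.6786 y 0.1653 z 0.0280 yaw -0.005
```

```bash
for i in 1 2 3 4; do python3 -m crank '[{"grip":0.0,"x":-0.034,"y":0.008,"z":0.001,"yaw":0},{"grip":0.0,"x":-0.068,"y":0.016,"z":0.002,"yaw":0},{"grip":0.0,"x":-0.102,"y":0.024,"z":0.004,"yaw":0},{"grip":0.0,"x":-0.136,"y":0.032,"z":0.006,"yaw":0},{"grip":0.0,"x":-0.170,"y":0.041,"z":0.007,"yaw":0}]' |grep -E "pos|time"; done
python3 -m crank '[{"grip":0.0,"x":0,"y":0,"z":0.0,"yaw":0},{"grip":0.0,"x":0,"y":0,"z":0.0,"yaw":0},{"grip":0.0,"x":0,"y":0,"z":0.0,"yaw":0},{"grip":0.0,"x":0,"y":0,"z":0.0,"yaw":0},{"grip":0.0,"x":0,"y":0,"z":0.0,"yaw":0}]' >/dev/null
python3 -c "
from h import *
to(395,-154,72,90)"
```

```text
time_s: 1.45
ee_pos: [274.0, 353.8, 220.5]
time_s: 1.87
ee_pos: [314.9, 183.8, 213.8]
time_s: 2.28
ee_pos: [355.9, 13.9, 206.9]
time_s: 2.7
ee_pos: [397.0, -156.2, 199.8]
t 3.1 pos [ 397.  -153.2  200. ] rot [-180.    -0.    90.1] F [-0.7  0.1  0.5] w 0.6 | shift x -0.0008 y -0.0020 z 0.1280 yaw 0.002
```

```bash
python3 -m crank '[{"grip":0.0,"x":0,"y":-0.002,"z":0.03,"yaw":0},{"grip":0.0,"x":0,"y":-0.002,"z":0.06,"yaw":0},{"grip":0.0,"x":0,"y":-0.002,"z":0.09,"yaw":0},{"grip":0.0,"x":0,"y":-0.002,"z":0.12,"yaw":0},{"grip":0.0,"x":0,"y":-0.002,"z":0.128,"yaw":0}]' |grep -E "pos|force"
python3 -m crank '[{"grip":0.0,"x":0,"y":0.008,"z":0.0,"yaw":0},{"grip":0.0,"x":0,"y":0.016,"z":0.0,"yaw":0},{"grip":0.0,"x":0,"y":0.024,"z":0.0,"yaw":0},{"grip":0.0,"x":0,"y":0.032,"z":0.0,"yaw":0},{"grip":0.0,"x":0,"y":0.04,"z":0.0,"yaw":0}]' |grep -E "pos|force"
python3 -m crank '[{"grip":0.0,"x":0,"y":0.004,"z":0.0,"yaw":0},{"grip":0.0,"x":0,"y":0.008,"z":0.0,"yaw":0},{"grip":0.0,"x":0,"y":0.012,"z":0.0,"yaw":0},{"grip":0.0,"x":0,"y":0.016,"z":0.0,"yaw":0},{"grip":0.0,"x":0,"y":0.02,"z":0.0,"yaw":0}]' |grep -E "pos|force"
python3 -m crank '[{"grip":0.0,"x":0,"y":0.002,"z":0.0,"yaw":0},{"grip":0.0,"x":0,"y":0.003,"z":0.0,"yaw":0},{"grip":0.0,"x":0,"y":0.003,"z":0.0,"yaw":0},{"grip":0.0,"x":0,"y":0.003,"z":0.0,"yaw":0},{"grip":0.0,"x":0,"y":0.003,"z":0.0,"yaw":0}]' |grep -E "pos|force"
python3 - <<'E'
from h import *
s=grab_frame("scene"); crop(s,240,100,390,220,5,"pics/lev.png")
E
```

```text
ee_pos: [392.6, -152.3, 68.9]
force: [-0.1, -1.3, -0.9]
gripper_force: 0.0
ee_pos: [436.6, -154.5, 73.2]
force: [-2.9, -0.1, 3.1]
gripper_force: 1.4
ee_pos: [453.7, -154.4, 71.6]
force: [-11.0, -3.3, 8.7]
gripper_force: 6.1
ee_pos: [453.8, -154.4, 71.6]
force: [-12.4, -3.2, 9.3]
gripper_force: 6.5
```

View pics/lev.png

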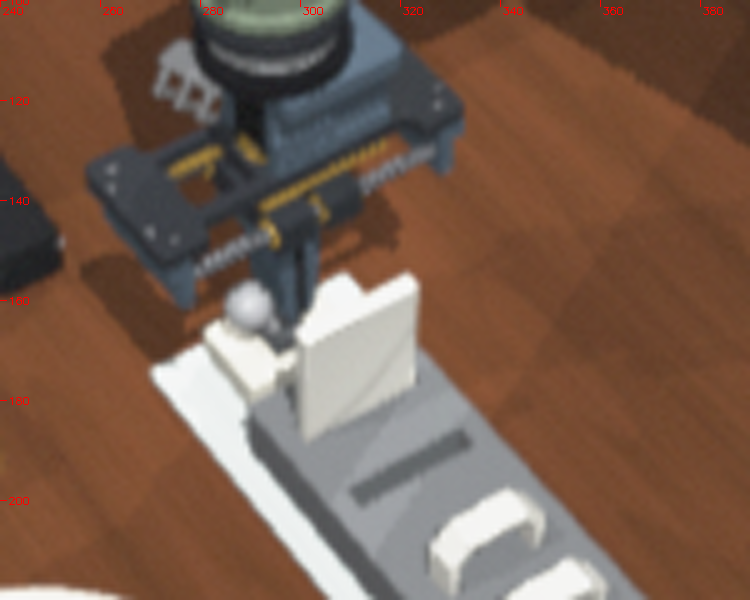

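```bash
python3 -m crank '[{"grip":0.0,"x":0,"y":-0.010,"z":0.0,"yaw":0},{"grip":0.0,"x":0,"y":-0.020,"z":0.0,"yaw":0},{"grip":0.02,"x":0,"y":-0.03,"z":-0.03,"yaw":0},{"grip":0.05,"x":0,"y":-0.03,"z":-0.06,"yaw":0},{"grip":0.0912,"x":0,"y":-0.03,"z":-0.1,"yaw":0}]' |grep -E "pos|force"
python3 - <<'E'
from h import *
np.set_printoptions(precision=1,suppress=True)
o,d=ray("scene",(289.5,161)); k=(-153.8-o[1])/d[1]; print("ball",o+k*d)
for uv,z in(((299.7,212.4),76),((278.7,211.4),76),((349.5,214.8),120)): print(plane("top",uv,z))
for s,t in(((336.7,203.7),(300,213)),((349.6,217.6),(279.3,212.5))): print(tri(s,t))
to(459.5,33,140,89)
E
```

```text
ee_pos: [426.4, -153.7, 171.3]
force: [1.4, -0.2, 1.0]
gripper_force: 0.0
ball [ 474.4 -153.8   65.5]
[461.9  33.6  76. ]
[462.9  83.8  76. ]
[458.3 -82.1 120. ]
(array([460.2,  33. ,  76.3]), np.float64(0.6596600561455473))
(array([459.7,  82.7,  76.5]), np.float64(1.452893166884216))
t 5.2 pos [ 426.4 -153.7  171.3] rot [-179.8   -0.1   90. ] F [ 1.4 -0.2  1. ] w 17.3 | shift x 0.1867 y 0.0331 z 0.0316 yaw 0.017
```

```bash
python3 -m crank '[{"grip":0.0912,"x":0.037,"y":0.007,"z":0.0,"yaw":0},{"grip":0.0912,"x":0.074,"y":0.014,"z":0.0,"yaw":0},{"grip":0.0912,"x":0.11,"y":0.021,"z":0.0,"yaw":0},{"grip":0.0912,"x":0.147,"y":0.028,"z":0.01,"yaw":0.01},{"grip":0.0912,"x":0.1867,"y":0.034,"z":0.03,"yaw":0.017}]' |grep -E "pos|force"
python3 - <<'E'
from h import *
s,t=grab_frame("scene"),grab_frame("top")
a=cv2.resize(s[130:190,265:335,::-1],None,fx=5,fy=5,interpolation=2); b=cv2.resize(t[185:245,340:400,::-1],None,fx=5,fy=5,interpolation=2)
cv2.imwrite("pics/lev2.png",np.hstack([a,b]))
to(460.5,33,140,89)
E
```

```text
ee_pos: [464.1, 31.3, 145.1]
force: [-0.4, -0.5, 0.4]
gripper_force: 0.0
t 5.8 pos [461.   33.8 141.4] rot [-1.799e+02 -1.000e-01  8.930e+01] F [-0.1  0.2 -0.7] w 58.9 | shift x -0.0008 y -0.0005 z 0.0014 yaw 0.006
```

View pics/lev2.png

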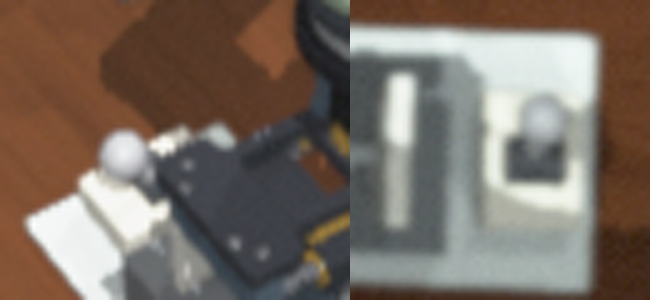

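Run:
```python
from h import *
p=tri((289.8,161.4),(378.6,208.4)); q=tri((299.5,154.5),(378,222.5)); print(p,q,2*np.arcsin(np.linalg.norm(p[0]-q[0])/80))
```

```text
(array([ 475.39969645, -154.46636449,   64.36084912]), np.float64(3.93564158129198)) (array([ 442.71067476, -153.75908373,   71.00302943]), np.float64(0.5068305675678451)) 0.8604085066183409
```

```bash
python3 -m crank '[{"grip":0.0,"x":-0.03,"y":-0.010,"z":-0.03,"yaw":0},{"grip":0.0,"x":-0.065,"y":-0.020,"z":-0.03,"yaw":0},{"grip":0.0,"x":-0.10,"y":-0.030,"z":-0.03,"yaw":0},{"grip":0.0,"x":-0.145,"y":-0.04,"z":-0.03,"yaw":0},{"grip":0.0,"x":-0.187,"y":-0.045,"z":-0.03,"yaw":0}]' |grep -E "pos|force"
python3 -m crank '[{"grip":0.0,"x":0,"y":0,"z":0.03,"yaw":0},{"grip":0.0,"x":0,"y":0,"z":0.06,"yaw":0},{"grip":0.0,"x":0,"y":0,"z":0.09,"yaw":0},{"grip":0.0,"x":0,"y":0,"z":0.096,"yaw":0},{"grip":0.0,"x":0,"y":0,"z":0.096,"yaw":0}]' |grep -E "pos|force"
python3 -m crank '[{"grip":0.0,"x":0,"y":0.006,"z":0,"yaw":0},{"grip":0.0,"x":0,"y":0.012,"z":0.0,"yaw":0},{"grip":0.0,"x":0,"y":0.018,"z":0.0,"yaw":0},{"grip":0.0,"x":0,"y":0.025,"z":0.0,"yaw":0},{"grip":0.0,"x":0,"y":0.032,"z":0.0,"yaw":0}]' |grep -E "pos|force"
python3 -m crank '[{"grip":0.0,"x":0,"y":0.002,"z":0,"yaw":0},{"grip":0.0,"x":0,"y":0.004,"z":0.0,"yaw":0},{"grip":0.0,"x":0,"y":0.006,"z":0.0,"yaw":0},{"grip":0.0,"x":0,"y":0.008,"z":0.0,"yaw":0},{"grip":0.0,"x":0,"y":0.008,"z":0.0,"yaw":0}]' |grep -E "pos|force"
```

```text
ee_pos: [413.2, -153.4, 173.8]
force: [0.7, -0.1, -0.6]
gripper_force: 0.0
ee_pos: [413.0, -151.8, 76.1]
force: [0.6, -0.0, 0.1]
gripper_force: 0.0
ee_pos: [448.0, -152.4, 78.3]
force: [-0.2, -0.2, 0.6]
gripper_force: 0.0
ee_pos: [454.3, -152.4, 77.2]
force: [-0.8, 0.1, 0.1]
gripper_force: 0.1
```

```bash
python3 -m crank '[{"grip":0.0,"x":0,"y":0.001,"z":0,"yaw":0},{"grip":0.0,"x":0,"y":0.002,"z":0.0,"yaw":0},{"grip":0.0,"x":0,"y":0.003,"z":0.0,"yaw":0},{"grip":0.0,"x":0,"y":0.004,"z":0.0,"yaw":0},{"grip":0.0,"x":0,"y":0.004,"z":0.0,"yaw":0}]' |grep -E "pos|force"
python3 -m crank '[{"grip":0.0,"x":0,"y":0.001,"z":0,"yaw":0},{"grip":0.0,"x":0,"y":0.002,"z":0.0,"yaw":0},{"grip":0.0,"x":0,"y":0.003,"z":0.0,"yaw":0},{"grip":0.0,"x":0,"y":0.004,"z":0.0,"yaw":0},{"grip":0.0,"x":0,"y":0.004,"z":0.0,"yaw":0}]' |grep -E "pos|force"
python3 -m crank '[{"grip":0.0,"x":0,"y":0.001,"z":0,"yaw":0},{"grip":0.0,"x":0,"y":0.002,"z":0.0,"yaw":0},{"grip":0.0,"x":0,"y":0.003,"z":0.0,"yaw":0},{"grip":0.0,"x":0,"y":0.004,"z":0.0,"yaw":0},{"grip":0.0,"x":0,"y":0.004,"z":0.0,"yaw":0}]' |grep -E "pos|force"
python3 - <<'E'
from h import *
s,t=grab_frame("scene"),grab_frame("top")
a=cv2.resize(s[130:190,265:335,::-1],None,fx=5,fy=5,interpolation=2)
cv2.imwrite("pics/lev3.png",a)
E
```

```text
ee_pos: [455.1, -152.2, 76.9]
force: [-8.8, -1.6, 4.6]
gripper_force: 4.6
ee_pos: [455.5, -152.1, 76.7]
force: [-16.1, -3.0, 11.1]
gripper_force: 9.4
ee_pos: [455.9, -152.1, 76.5]
force: [-23.7, -4.6, 17.3]
gripper_force: 14.2
```

View pics/lev3.png

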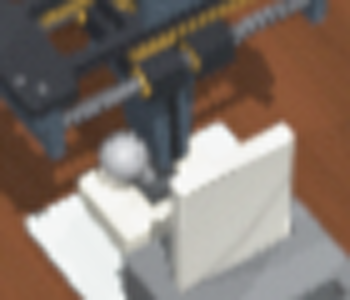

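The lever hits a hard stop at the same TCP x (about 455) at two different tool heights, and the ball stays at scene (290,161). It is fully thrown. Next, the cuff at y=10.

```bash
python3 -m crank '[{"grip":0.0,"x":0,"y":-0.015,"z":0.0,"yaw":0},{"grip":0.0,"x":0,"y":-0.03,"z":0.0,"yaw":0},{"grip":0.02,"x":0,"y":-0.04,"z":-0.02,"yaw":0},{"grip":0.05,"x":0,"y":-0.04,"z":-0.06,"yaw":0},{"grip":0.0912,"x":0,"y":-0.04,"z":-0.1,"yaw":0}]' |grep -E "pos|force"
python3 -m crank '[{"grip":0.0912,"x":0.037,"y":0.008,"z":0.0,"yaw":0},{"grip":0.0912,"x":0.074,"y":0.016,"z":0.0,"yaw":0},{"grip":0.0912,"x":0.11,"y":0.024,"z":0.0,"yaw":0},{"grip":0.0912,"x":0.147,"y":0.034,"z":0.01,"yaw":0.0},{"grip":0.0912,"x":0.186,"y":0.042,"z":0.03,"yaw":0.0}]' |grep -E "pos"
python3 -m crank '[{"grip":0.0912,"x":0,"y":0,"z":0.0,"yaw":0},{"grip":0.0912,"x":0,"y":0,"z":0.0,"yaw":0},{"grip":0.0912,"x":0,"y":0,"z":0.0,"yaw":0},{"grip":0.0912,"x":0,"y":0,"z":0.0,"yaw":0},{"grip":0.0912,"x":0,"y":0,"z":0.0,"yaw":0}]' |grep -E "pos"
python3 -c "
from h import *
to(460.3,33.3,62,89)"
```

```text
ee_pos: [425.1, -151.6, 177.7]
force: [1.2, -0.6, 0.1]
gripper_force: 0.0
ee_pos: [473.8, 32.6, 150.6]
ee_pos: [471.3, 29.6, 149.2]
t 10.0 pos [471.3  29.6 149.2] rot [179.9  -0.   88.9] F [ 0.7  0.3 -0.5] w 84.4 | shift x 0.0035 y -0.0112 z 0.0872 yaw -0.002
```

```bash
python3 -m crank '[{"grip":0.0912,"x":0.0035,"y":-0.011,"z":0.0,"yaw":0},{"grip":0.0912,"x":0.0035,"y":-0.011,"z":0.025,"yaw":0},{"grip":0.0912,"x":0.0035,"y":-0.011,"z":0.05,"yaw":0},{"grip":0.0912,"x":0.0035,"y":-0.011,"z":0.075,"yaw":0},{"grip":0.0912,"x":0.0035,"y":-0.011,"z":0.087,"yaw":0}]' |grep -E "pos|force"
for i in 1 2; do python3 -m crank '[{"grip":0.045,"x":0,"y":0,"z":0.0,"yaw":0},{"grip":0.045,"x":0,"y":0,"z":0.0,"yaw":0},{"grip":0.045,"x":0,"y":0,"z":0.0,"yaw":0},{"grip":0.045,"x":0,"y":0,"z":0.0,"yaw":0},{"grip":0.045,"x":0,"y":0,"z":0.0,"yaw":0}]' 12|grep -E "pos|force|width"; done
python3 -c "
from h import *
to(460.3,33.3,62,89)"
```

```text
ee_pos: [457.6, 33.8, 59.8]
force: [-0.4, 0.7, 0.3]
gripper_force: 0.0
ee_pos: [460.5, 34.4, 62.6]
force: [-0.7, -0.0, 2.1]
gripper_width: 61.0
gripper_force: 0.2
ee_pos: [460.4, 34.5, 62.5]
force: [-1.1, -0.5, 6.3]
gripper_width: 58.0
gripper_force: 12.0
t 11.3 pos [460.4  34.5  62.5] rot [179.9  -0.   89. ] F [-1.1 -0.5  6.3] w 58.0 | shift x -0.0012 y -0.0001 z 0.0005 yaw 0.001
```

```bash
python3 -m crank '[{"grip":0.045,"x":0,"y":0,"z":-0.01,"yaw":0},{"grip":0.045,"x":0,"y":0,"z":-0.03,"yaw":0},{"grip":0.045,"x":0,"y":0,"z":-0.05,"yaw":0},{"grip":0.045,"x":0,"y":0,"z":-0.07,"yaw":0},{"grip":0.045,"x":0,"y":0,"z":-0.09,"yaw":0}]' |grep -E "pos|force"
python3 -m crank '[{"grip":0.045,"x":0,"y":0,"z":-0.02,"yaw":0},{"grip":0.045,"x":0,"y":0,"z":-0.04,"yaw":0},{"grip":0.045,"x":0,"y":0,"z":-0.06,"yaw":0},{"grip":0.045,"x":0,"y":0,"z":-0.07,"yaw":0},{"grip":0.045,"x":0,"y":0,"z":-0.07,"yaw":0}]' |grep -E "pos|force|width"
python3 -c "
from h import *
to(526.5,401.2,220,85.1)"
```

```text
ee_pos: [459.9, 34.5, 152.5]
force: [0.8, 0.7, -0.4]
gripper_force: 12.0
ee_pos: [461.4, 34.6, 223.7]
force: [-0.0, -0.0, -0.5]
gripper_width: 57.5
gripper_force: 12.0
t 12.1 pos [461.4  34.6 223.7] rot [179.7  -0.   89. ] F [-0.  -0.  -0.5] w 57.5 | shift x 0.3677 y 0.0589 z 0.0042 yaw 0.069
```

```bash
for i in 1 2; do python3 -m crank '[{"grip":0.045,"x":0.035,"y":0.006,"z":0,"yaw":0.007},{"grip":0.045,"x":0.072,"y":0.012,"z":0,"yaw":0.014},{"grip":0.045,"x":0.109,"y":0.018,"z":0,"yaw":0.021},{"grip":0.045,"x":0.147,"y":0.024,"z":0,"yaw":0.028},{"grip":0.045,"x":0.184,"y":0.030,"z":0,"yaw":0.034}]' |grep -E "pos"; done
python3 -m crank '[{"grip":0.045,"x":0,"y":0,"z":0.0,"yaw":0},{"grip":0.045,"x":0,"y":0,"z":0.0,"yaw":0},{"grip":0.045,"x":0,"y":0,"z":0.0,"yaw":0},{"grip":0.045,"x":0,"y":0,"z":0.0,"yaw":0},{"grip":0.045,"x":0,"y":0,"z":0.0,"yaw":0}]'|grep -E "width"
python3 - <<'E'
from h import *
to(526.5,401.2,125,85.1)
s,t=grab_frame("scene"),grab_frame("top")
a=cv2.resize(s[250:390,350:480,::-1],None,fx=4,fy=4,interpolation=2); b=cv2.resize(t[145:225,85:245,::-1],None,fx=2,fy=2,interpolation=2)
cv2.imwrite("pics/rail1.png",a)
E
```

```text
ee_pos: [492.6, 219.4, 220.0]
ee_pos: [532.1, 401.8, 219.5]
gripper_width: 58.2
t 13.4 pos [532.4 398.7 221.6] rot [-180.     0.    85.1] F [ 0.6  0.2 -0.2] w 58.2 | shift x 0.0021 y -0.0061 z 0.0966 yaw -0.001
```

View pics/rail1.png

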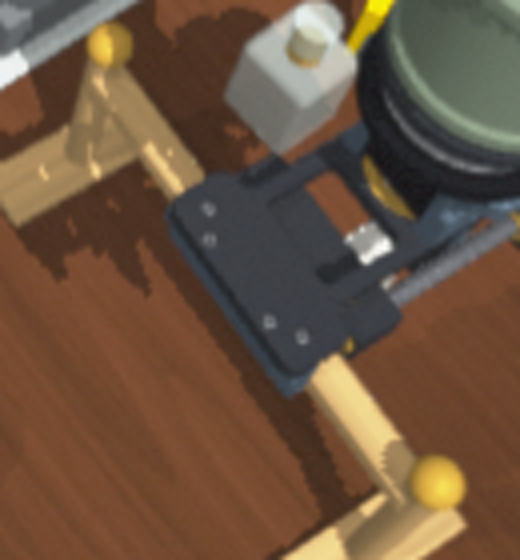

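```bash
python3 -m crank '[{"grip":0.045,"x":0.002,"y":-0.006,"z":0.01,"yaw":0},{"grip":0.045,"x":0.002,"y":-0.006,"z":0.03,"yaw":0},{"grip":0.045,"x":0.002,"y":-0.006,"z":0.05,"yaw":0},{"grip":0.045,"x":0.002,"y":-0.006,"z":0.075,"yaw":0},{"grip":0.045,"x":0.002,"y":-0.006,"z":0.1,"yaw":0}]' |grep -E "pos|force"
python3 -m crank '[{"grip":0.045,"x":0,"y":0,"z":0.002,"yaw":0},{"grip":0.045,"x":0,"y":0,"z":0.004,"yaw":0},{"grip":0.045,"x":0,"y":0,"z":0.006,"yaw":0},{"grip":0.045,"x":0,"y":0,"z":0.007,"yaw":0},{"grip":0.045,"x":0,"y":0,"z":0.007,"yaw":0}]' |grep -E "pos|force|width"
python3 -c "
from h import *
to(526.5,401.2,112.5,85.1)"
```

```text
ee_pos: [527.1, 402.1, 121.8]
force: [-0.3, 0.6, -1.0]
gripper_force: 12.0
ee_pos: [527.5, 403.0, 116.2]
force: [-0.8, 0.0, -1.0]
gripper_width: 57.8
gripper_force: 12.0
t 14.3 pos [527.5 403.  116.2] rot [ 1.799e+02 -1.000e-01  8.510e+01] F [-0.8  0.  -1. ] w 57.8 | shift x -0.0019 y -0.0008 z 0.0037 yaw 0.000
```

```bash
python3 -m crank '[{"grip":0.045,"x":0,"y":-0.001,"z":0.001,"yaw":0},{"grip":0.045,"x":0,"y":-0.001,"z":0.002,"yaw":0},{"grip":0.045,"x":0,"y":-0.001,"z":0.003,"yaw":0},{"grip":0.045,"x":0,"y":-0.001,"z":0.004,"yaw":0},{"grip":0.045,"x":0,"y":-0.001,"z":0.004,"yaw":0}]' |grep -E "pos|force"
python3 -m crank '[{"grip":0.06,"x":0,"y":0,"z":0,"yaw":0},{"grip":0.065,"x":0,"y":0,"z":0,"yaw":0},{"grip":0.07,"x":0,"y":0,"z":0,"yaw":0},{"grip":0.08,"x":0,"y":0,"z":0,"yaw":0},{"grip":0.0912,"x":0,"y":0,"z":0,"yaw":0}]' |grep -E "pos|force|width"
python3 -m crank '[{"grip":0.0912,"x":0,"y":0,"z":0,"yaw":0},{"grip":0.0912,"x":0,"y":0,"z":0,"yaw":0},{"grip":0.0912,"x":0,"y":0,"z":-0.02,"yaw":0},{"grip":0.0912,"x":0,"y":0,"z":-0.05,"yaw":0},{"grip":0.0912,"x":0,"y":0,"z":-0.09,"yaw":0}]' |grep -E "pos|force|width"
python3 -c "
from h import *
to(460.3,83.0,180,89)"
```

```text
ee_pos: [525.9, 402.9, 112.5]
force: [-2.8, -1.3, 7.5]
gripper_force: 12.0
ee_pos: [525.7, 402.7, 110.4]
force: [-0.6, -1.1, -0.1]
gripper_width: 80.9
gripper_force: 0.0
ee_pos: [524.3, 401.6, 198.5]
force: [1.2, -0.4, -0.6]
gripper_width: 90.8
gripper_force: 0.0
t 15.6 pos [524.3 401.6 198.5] rot [-179.7    0.3   85.1] F [ 1.2 -0.4 -0.6] w 90.8 | shift x -0.3228 y -0.0366 z 0.0202 yaw -0.068
```

```bash
for i in 1 2; do python3 -m crank '[{"grip":0.0912,"x":-0.032,"y":-0.004,"z":0,"yaw":-0.007},{"grip":0.0912,"x":-0.064,"y":-0.008,"z":0,"yaw":-0.014},{"grip":0.0912,"x":-0.096,"y":-0.012,"z":0,"yaw":-0.021},{"grip":0.0912,"x":-0.128,"y":-0.016,"z":0,"yaw":-0.028},{"grip":0.0912,"x":-0.161,"y":-0.020,"z":0,"yaw":-0.034}]' |grep -E "pos"; done
python3 -m crank '[{"grip":0.0912,"x":0,"y":0,"z":0.01,"yaw":0},{"grip":0.0912,"x":0,"y":0,"z":0.03,"yaw":0},{"grip":0.0912,"x":0,"y":0,"z":0.05,"yaw":0},{"grip":0.0912,"x":0,"y":0,"z":0.05,"yaw":0},{"grip":0.0912,"x":0,"y":0,"z":0.05,"yaw":0}]'|grep -E "width"
python3 - <<'E'
from h import *
to(460.1,83,62,89)
np.set_printoptions(precision=1,suppress=True)
s,t=grab_frame("scene"),grab_frame("top")
# cuff on the rail: white blobs near it
for n,im,roi in(("scene",s,(360,250,480,390)),("top",t,(95,150,225,215))):
    x0,y0,x1,y1=roi; h=cv2.cvtColor(im[y0:y1,x0:x1],cv2.COLOR_RGB2HSV); m=((h[...,1]<50)&(h[...,2]>170)).astype(np.uint8)
    k,l,st,c=cv2.connectedComponentsWithStats(m); print(n,[(st[i],c[i]+[x0,y0]) for i in range(1,k) if st[i,4]>25], [proj(n,[[526.5,401.2,126]])])
E
```

```text
ee_pos: [491.6, 242.8, 200.7]
ee_pos: [463.5, 82.9, 200.8]
gripper_width: 91.2
t 16.8 pos [463.5  84.4 150.1] rot [-179.9    0.    89. ] F [0.9 0.6 0.8] w 91.2 | shift x -0.0015 y -0.0032 z 0.0881 yaw 0.001
scene [(array([  2,   0,  22,  13, 113], dtype=int32), array([370.9, 254.9])), (array([ 53,   0,  27,  25, 322], dtype=int32), array([426.7, 262.2])), (array([ 52,  77,  29,  29, 315], dtype=int32), array([425.8, 337.3]))] [array([[427.2, 335.8]])]
top [(array([ 41,  18,  11,  24, 173], dtype=int32), array([141.1, 179.4])), (array([119,  46,  11,   9,  69], dtype=int32), array([219.4, 200.3]))] [array([[141.2, 179.3]])]
```

```bash
python3 -m crank '[{"grip":0.0912,"x":-0.001,"y":-0.003,"z":0.0,"yaw":0},{"grip":0.0912,"x":-0.001,"y":-0.003,"z":0.025,"yaw":0},{"grip":0.0912,"x":-0.001,"y":-0.003,"z":0.05,"yaw":0},{"grip":0.0912,"x":-0.001,"y":-0.003,"z":0.075,"yaw":0},{"grip":0.0912,"x":-0.001,"y":-0.003,"z":0.088,"yaw":0}]' |grep -E "pos|force"
for i in 1 2; do python3 -m crank '[{"grip":0.045,"x":0,"y":0,"z":0.0,"yaw":0},{"grip":0.045,"x":0,"y":0,"z":0.0,"yaw":0},{"grip":0.045,"x":0,"y":0,"z":0.0,"yaw":0},{"grip":0.045,"x":0,"y":0,"z":0.0,"yaw":0},{"grip":0.045,"x":0,"y":0,"z":0.0,"yaw":0}]' 12|grep -E "pos|force|width"; done
python3 -m crank '[{"grip":0.045,"x":0,"y":0,"z":-0.01,"yaw":0},{"grip":0.045,"x":0,"y":0,"z":-0.03,"yaw":0},{"grip":0.045,"x":0,"y":0,"z":-0.05,"yaw":0},{"grip":0.045,"x":0,"y":0,"z":-0.07,"yaw":0},{"grip":0.045,"x":0,"y":0,"z":-0.09,"yaw":0}]' |grep -E "pos|force"
python3 -m crank '[{"grip":0.045,"x":0,"y":0,"z":-0.02,"yaw":0},{"grip":0.045,"x":0,"y":0,"z":-0.04,"yaw":0},{"grip":0.045,"x":0,"y":0,"z":-0.06,"yaw":0},{"grip":0.045,"x":0,"y":0,"z":-0.07,"yaw":0},{"grip":0.045,"x":0,"y":0,"z":-0.07,"yaw":0}]' |grep -E "pos|force|width"
python3 -c "
from h import *
to(518.9,311.6,220,85.1)"
```

```text
ee_pos: [460.1, 83.3, 61.4]
force: [-0.4, -0.2, -0.5]
gripper_force: 0.0
ee_pos: [461.8, 83.4, 63.9]
force: [-0.5, -0.4, 0.7]
gripper_width: 60.5
gripper_force: 0.4
ee_pos: [461.5, 83.4, 63.7]
force: [-1.3, -0.4, 7.4]
gripper_width: 58.1
gripper_force: 12.0
ee_pos: [460.7, 83.2, 153.6]
force: [0.6, 0.5, -0.4]
gripper_force: 12.0
ee_pos: [462.3, 83.5, 224.9]
force: [0.4, 0.2, -1.5]
gripper_width: 58.3
gripper_force: 12.0
t 19.0 pos [462.3  83.5 224.9] rot [ 1.797e+02 -1.000e-01  8.900e+01] F [ 0.4  0.2 -1.5] w 58.3 | shift x 0.2291 y 0.0527 z 0.0053 yaw 0.068
```

```bash
for i in 1 2; do python3 -m crank '[{"grip":0.045,"x":0.023,"y":0.005,"z":0,"yaw":0.007},{"grip":0.045,"x":0.046,"y":0.010,"z":0,"yaw":0.014},{"grip":0.045,"x":0.069,"y":0.015,"z":0,"yaw":0.021},{"grip":0.045,"x":0.092,"y":0.020,"z":0,"yaw":0.028},{"grip":0.045,"x":0.1145,"y":0.025,"z":0,"yaw":0.034}]' |grep -E "pos"; done
python3 -m crank '[{"grip":0.045,"x":0,"y":0,"z":0.0,"yaw":0},{"grip":0.045,"x":0,"y":0,"z":0.0,"yaw":0},{"grip":0.045,"x":0,"y":0,"z":0.0,"yaw":0},{"grip":0.045,"x":0,"y":0,"z":0.0,"yaw":0},{"grip":0.045,"x":0,"y":0,"z":0.0,"yaw":0}]'|grep -E "width"
python3 -c "
from h import *
to(518.9,311.6,120,85.1)"
```

```text
ee_pos: [487.4, 198.2, 221.0]
ee_pos: [518.2, 311.3, 220.7]
gripper_width: 58.0
t 20.2 pos [518.4 309.4 222.5] rot [-180.     0.    85.1] F [ 0.   0.3 -0.8] w 58.0 | shift x 0.0023 y 0.0003 z 0.1025 yaw -0.000
```

```bash
python3 -m crank '[{"grip":0.045,"x":0.002,"y":0,"z":0.01,"yaw":0},{"grip":0.045,"x":0.002,"y":0,"z":0.03,"yaw":0},{"grip":0.045,"x":0.002,"y":0,"z":0.05,"yaw":0},{"grip":0.045,"x":0.002,"y":0,"z":0.075,"yaw":0},{"grip":0.045,"x":0.002,"y":0,"z":0.1,"yaw":0}]' |grep -E "pos|force"
python3 -m crank '[{"grip":0.045,"x":0,"y":0,"z":0.002,"yaw":0},{"grip":0.045,"x":0,"y":0,"z":0.004,"yaw":0},{"grip":0.045,"x":0,"y":0,"z":0.006,"yaw":0},{"grip":0.045,"x":0,"y":0,"z":0.007,"yaw":0},{"grip":0.045,"x":0,"y":0,"z":0.007,"yaw":0}]' |grep -E "pos|force|width"
python3 -m crank '[{"grip":0.045,"x":0,"y":0,"z":0.001,"yaw":0},{"grip":0.045,"x":0,"y":0,"z":0.002,"yaw":0},{"grip":0.045,"x":0,"y":0,"z":0.003,"yaw":0},{"grip":0.045,"x":0,"y":0,"z":0.003,"yaw":0},{"grip":0.045,"x":0,"y":0,"z":0.003,"yaw":0}]' |grep -E "pos|force|width"
```

```text
ee_pos: [518.8, 312.0, 121.6]
force: [0.2, 0.6, -0.8]
gripper_force: 12.0
ee_pos: [519.6, 312.8, 117.0]
force: [0.6, -0.7, 0.2]
gripper_width: 57.8
gripper_force: 12.0
ee_pos: [519.2, 312.6, 113.7]
force: [-0.7, -0.1, 5.4]
gripper_width: 58.4
gripper_force: 12.0
```

Contact. Release, rise, and look at the case and cuffs by mask.

```bash
python3 -m crank '[{"grip":0.06,"x":0,"y":0,"z":0,"yaw":0},{"grip":0.065,"x":0,"y":0,"z":0,"yaw":0},{"grip":0.07,"x":0,"y":0,"z":0,"yaw":0},{"grip":0.08,"x":0,"y":0,"z":0,"yaw":0},{"grip":0.0912,"x":0,"y":0,"z":0,"yaw":0}]' |grep -E "width"
python3 -m crank '[{"grip":0.0912,"x":0,"y":0,"z":0,"yaw":0},{"grip":0.0912,"x":0,"y":0,"z":0,"yaw":0},{"grip":0.0912,"x":0,"y":0,"z":-0.02,"yaw":0},{"grip":0.0912,"x":0,"y":0,"z":-0.05,"yaw":0},{"grip":0.0912,"x":0,"y":0,"z":-0.09,"yaw":0}]' |grep -E "width"
for i in 1 2; do python3 -m crank '[{"grip":0.0912,"x":-0.035,"y":-0.004,"z":0,"yaw":-0.007},{"grip":0.0912,"x":-0.07,"y":-0.008,"z":0,"yaw":-0.014},{"grip":0.0912,"x":-0.105,"y":-0.012,"z":0,"yaw":-0.021},{"grip":0.0912,"x":-0.14,"y":-0.016,"z":0,"yaw":-0.028},{"grip":0.0912,"x":-0.175,"y":-0.020,"z":0,"yaw":-0.034}]' |grep -E "pos"; done
cat >> h.py <<'E'
def blobs(n,im,roi,f,a=25):
    x0,y0,x1,y1=roi; h=cv2.cvtColor(im[y0:y1,x0:x1],cv2.COLOR_RGB2HSV).astype(int); k,l,st,c=cv2.connectedComponentsWithStats(f(h).astype(np.uint8))
    return [(int(st[i,4]),(c[i]+[x0,y0]).round(1),st[i,:4]+[x0,y0,0,0]) for i in range(1,k) if st[i,4]>a]
W=lambda h:(h[...,1]<50)&(h[...,2]>170)
B=lambda h:h[...,2]<42
E
python3 - <<'E'
from h import *
np.set_printoptions(precision=1,suppress=True)
s,t=grab_frame("scene"),grab_frame("top")
print("top cuffs",blobs("top",t,(95,150,215,215),W)); print("scene cuffs",blobs("scene",s,(375,270,480,390),W))
for p in((526.5,401.2,126),(518.9,311.6,126)): print(proj("top",p),proj("scene",p))
print("case",blobs("top",t,(390,150,560,235),B),blobs("scene",s,(190,90,300,180),B))
to(538,-356,120,90)
E
```

```text
gripper_width: 80.6
gripper_width: 91.3
ee_pos: [483.4, 138.4, 202.8]
ee_pos: [454.6, -35.5, 202.9]
top cuffs [(171, array([141.1, 179.2]), array([136, 168,  11,  24])), (178, array([178.5, 182.9]), array([174, 172,  11,  24]))]
scene cuffs [(43, array([427. , 271.4]), array([421, 270,  14,   6])), (294, array([397.2, 299.3]), array([385, 289,  27,  30])), (318, array([425.9, 337.3]), array([412, 327,  29,  29]))]
[[141.2 179.3]] [[427.2 335.8]]
[[178.6 183.5]] [[398.5 297. ]]
case [(1008, array([455.9, 186.3]), array([426, 177,  60,  21]))] [(71, array([244.8, 152.7]), array([238, 148,  14,  10]))]
t 23.2 pos [454.3 -37.8 202.8] rot [-180.     0.1   88.7] F [ 0.3  0.1 -0. ] w 91.2 | shift x -0.3161 y 0.0908 z 0.0833 yaw -0.022
```

```bash
for i in 1 2; do python3 -m crank '[{"grip":0.0912,"x":-0.032,"y":0.009,"z":0.008,"yaw":-0.002},{"grip":0.0912,"x":-0.064,"y":0.018,"z":0.016,"yaw":-0.004},{"grip":0.0912,"x":-0.096,"y":0.027,"z":0.024,"yaw":-0.006},{"grip":0.0912,"x":-0.127,"y":0.036,"z":0.032,"yaw":-0.008},{"grip":0.0912,"x":-0.158,"y":0.045,"z":0.040,"yaw":-0.011}]' |grep -E "pos"; done
python3 -m crank '[{"grip":0.0912,"x":0,"y":0,"z":0.0,"yaw":0},{"grip":0.0912,"x":0,"y":0,"z":0.0,"yaw":0},{"grip":0.0912,"x":0,"y":0,"z":0.0,"yaw":0},{"grip":0.0912,"x":0,"y":0,"z":0.0,"yaw":0},{"grip":0.0912,"x":0,"y":0,"z":0.0,"yaw":0}]'|grep -E "width"
python3 -c "
from h import *
to(538,-356,22,90)"
```

```text
ee_pos: [498.2, -193.5, 162.3]
ee_pos: [542.5, -351.8, 122.0]
gripper_width: 91.5
t 24.5 pos [ 541.7 -349.7  123.3] rot [180.   -0.   90.4] F [-0.7 -1.   0.6] w 91.5 | shift x -0.0063 y -0.0038 z 0.1013 yaw 0.006
```

```bash
python3 -m crank '[{"grip":0.0912,"x":-0.006,"y":-0.004,"z":0.02,"yaw":0},{"grip":0.0912,"x":-0.006,"y":-0.004,"z":0.04,"yaw":0},{"grip":0.0912,"x":-0.006,"y":-0.004,"z":0.065,"yaw":0},{"grip":0.0912,"x":-0.006,"y":-0.004,"z":0.09,"yaw":0},{"grip":0.0912,"x":-0.006,"y":-0.004,"z":0.101,"yaw":0}]' |grep -E "pos|force"
for i in 1 2 3; do python3 -m crank '[{"grip":0.03,"x":0,"y":0,"z":0.0,"yaw":0},{"grip":0.03,"x":0,"y":0,"z":0.0,"yaw":0},{"grip":0.03,"x":0,"y":0,"z":0.0,"yaw":0},{"grip":0.03,"x":0,"y":0,"z":0.0,"yaw":0},{"grip":0.03,"x":0,"y":0,"z":0.0,"yaw":0}]' 15|grep -E "pos|force|width"; done
python3 -m crank '[{"grip":0.03,"x":0,"y":0,"z":-0.01,"yaw":0},{"grip":0.03,"x":0,"y":0,"z":-0.03,"yaw":0},{"grip":0.03,"x":0,"y":0,"z":-0.06,"yaw":0},{"grip":0.03,"x":0,"y":0,"z":-0.09,"yaw":0},{"grip":0.03,"x":0,"y":0,"z":-0.12,"yaw":0}]' |grep -E "pos|force|width"
python3 -c "
from h import *
to(717,8.6,142,90)"
```

```text
ee_pos: [536.2, -355.1, 19.3]
force: [-1.1, 0.4, 0.0]
gripper_force: 0.0
ee_pos: [538.4, -357.5, 23.2]
force: [0.2, -0.7, 0.4]
gripper_width: 60.7
gripper_force: 0.0
ee_pos: [538.1, -357.3, 22.4]
force: [0.1, 0.4, 4.4]
gripper_width: 46.4
gripper_force: 14.9
ee_pos: [538.1, -357.3, 22.4]
force: [0.0, 0.7, 5.1]
gripper_width: 46.3
gripper_force: 14.9
ee_pos: [536.7, -356.7, 142.4]
force: [-0.0, 0.0, -0.1]
gripper_width: 46.2
gripper_force: 14.9
t 26.6 pos [ 536.7 -356.7  142.4] rot [-1.799e+02 -1.000e-01  9.030e+01] F [-0.   0.  -0.1] w 46.2 | shift x 0.3644 y 0.1821 z 0.0005 yaw 0.005
```

```bash
for i in 1 2 3; do python3 -m crank '[{"grip":0.03,"x":0.025,"y":0.012,"z":0,"yaw":0},{"grip":0.03,"x":0.049,"y":0.024,"z":0,"yaw":0},{"grip":0.03,"x":0.073,"y":0.036,"z":0,"yaw":0},{"grip":0.03,"x":0.097,"y":0.048,"z":0,"yaw":0.001},{"grip":0.03,"x":0.1215,"y":0.0605,"z":0,"yaw":0.002}]' |grep -E "pos"; done
python3 -m crank '[{"grip":0.03,"x":0,"y":0,"z":0.02,"yaw":0},{"grip":0.03,"x":0,"y":0,"z":0.04,"yaw":0},{"grip":0.03,"x":0,"y":0,"z":0.06,"yaw":0},{"grip":0.03,"x":0,"y":0,"z":0.08,"yaw":0},{"grip":0.03,"x":0,"y":0,"z":0.095,"yaw":0}]'|grep -E "width|force"
python3 -m crank '[{"grip":0.03,"x":0,"y":0,"z":0.002,"yaw":0},{"grip":0.03,"x":0,"y":0,"z":0.004,"yaw":0},{"grip":0.03,"x":0,"y":0,"z":0.006,"yaw":0},{"grip":0.03,"x":0,"y":0,"z":0.008,"yaw":0},{"grip":0.03,"x":0,"y":0,"z":0.008,"yaw":0}]'|grep -E "width|force"
python3 -c "
from h import *
to(717,8.6,34.4,90)"
```

```text
ee_pos: [597.1, -234.1, 141.5]
ee_pos: [657.3, -112.4, 141.3]
ee_pos: [717.7, 9.0, 141.3]
force: [-0.2, -0.4, -1.0]
gripper_width: 46.0
gripper_force: 14.9
force: [-0.9, 0.6, -1.5]
gripper_width: 46.2
gripper_force: 14.9
t 28.7 pos [718.4   7.9  39.5] rot [179.9  -0.   89.9] F [-0.9  0.6 -1.5] w 46.2 | shift x 0.0007 y -0.0014 z 0.0051 yaw -0.001
```

```bash
python3 -m crank '[{"grip":0.03,"x":0,"y":0,"z":0.001,"yaw":0},{"grip":0.03,"x":0,"y":0,"z":0.002,"yaw":0},{"grip":0.03,"x":0,"y":0,"z":0.004,"yaw":0},{"grip":0.03,"x":0,"y":0,"z":0.005,"yaw":0},{"grip":0.03,"x":0,"y":0,"z":0.005,"yaw":0}]'|grep -E "pos|width|force"
python3 -m crank '[{"grip":0.05,"x":0,"y":0,"z":0,"yaw":0},{"grip":0.055,"x":0,"y":0,"z":0,"yaw":0},{"grip":0.06,"x":0,"y":0,"z":0,"yaw":0},{"grip":0.075,"x":0,"y":0,"z":0,"yaw":0},{"grip":0.0912,"x":0,"y":0,"z":0,"yaw":0}]'|grep -E "width|force"
python3 -m crank '[{"grip":0.0912,"x":0,"y":0,"z":0,"yaw":0},{"grip":0.0912,"x":0,"y":0,"z":-0.03,"yaw":0},{"grip":0.0912,"x":0,"y":0,"z":-0.07,"yaw":0},{"grip":0.0912,"x":0,"y":0,"z":-0.11,"yaw":0},{"grip":0.0912,"x":0,"y":0,"z":-0.15,"yaw":0}]'|grep -E "pos|width|force"
python3 -c "
from h import *
to(458.3,-82,190,180)
print(state()['qpos'].round(1))"
```

```text
ee_pos: [718.2, 8.0, 34.4]
force: [-1.2, -0.0, 2.5]
gripper_width: 46.2
gripper_force: 14.9
force: [-0.5, -0.5, -0.5]
gripper_width: 70.5
gripper_force: 0.0
ee_pos: [717.6, 8.0, 185.1]
force: [-0.0, -1.1, -0.3]
gripper_width: 90.9
gripper_force: 0.0
t 29.9 pos [717.6   8.  185.1] rot [-180.    -0.    89.9] F [-0.  -1.1 -0.3] w 90.9 | shift x -0.0903 y -0.2592 z -0.0047 yaw -1.572
[-0.3 32.9 71.9  0.  75.3 -0.2]
```

```bash
for i in 1 2; do python3 -m crank '[{"grip":0.06,"x":-0.009,"y":-0.026,"z":0,"yaw":0},{"grip":0.06,"x":-0.018,"y":-0.052,"z":0,"yaw":0},{"grip":0.06,"x":-0.027,"y":-0.078,"z":0,"yaw":0},{"grip":0.06,"x":-0.036,"y":-0.104,"z":0,"yaw":0},{"grip":0.06,"x":-0.045,"y":-0.13,"z":0,"yaw":0}]'|grep -E "pos"; done
for i in 1 2 3; do python3 -m crank '[{"grip":0.06,"x":0,"y":0,"z":0,"yaw":-0.104},{"grip":0.06,"x":0,"y":0,"z":0,"yaw":-0.208},{"grip":0.06,"x":0,"y":0,"z":0,"yaw":-0.312},{"grip":0.06,"x":0,"y":0,"z":0,"yaw":-0.416},{"grip":0.06,"x":0,"y":0,"z":0,"yaw":-0.518}]'|grep -E "rot"; done
python3 - <<'E'
from h import *
np.set_printoptions(precision=1,suppress=True)
to(459,-82,105,179)
s,t=grab_frame("scene"),grab_frame("top")
print("case",blobs("top",t,(260,60,370,170),B),blobs("scene",s,(185,215,300,320),B))
print(proj("top",[718,8,52]),proj("scene",[718,8,52]),blobs("top",t,(255,60,372,170),W),"\ncuffs",blobs("top",t,(95,150,215,215),W))
E
```

```text
ee_pos: [586.6, -37.2, 183.7]
ee_pos: [456.5, -82.0, 183.7]
ee_rot: [180.0, 0.0, 119.9]
ee_rot: [180.0, 0.0, 149.6]
ee_rot: [180.0, 0.0, 179.3]
t 32.0 pos [457.9 -81.7 183.8] rot [180.    0.  179.3] F [0.1 0.2 0.4] w 59.9 | shift x -0.0011 y -0.0003 z 0.0788 yaw 0.005
case [(316, array([326.1, 121.8]), array([298, 112,  54,  17])), (28, array([347.1, 116.5]), array([342, 113,  11,   8]))] [(46, array([257.6, 268.3]), array([252, 264,  12,  10]))]
[[313.7 110.5]] [[240.1 254.7]] [(6164, array([311.5, 114.4]), array([265,  68,  99,  96]))] 
cuffs [(186, array([141.2, 179.2]), array([136, 168,  12,  24])), (195, array([178.6, 182.8]), array([174, 171,  11,  25]))]
```

```bash
python3 -m crank '[{"grip":0.06,"x":-0.001,"y":0,"z":0.02,"yaw":0},{"grip":0.06,"x":-0.001,"y":0,"z":0.04,"yaw":0},{"grip":0.06,"x":-0.001,"y":0,"z":0.06,"yaw":0},{"grip":0.06,"x":-0.001,"y":0,"z":0.075,"yaw":0},{"grip":0.06,"x":-0.001,"y":0,"z":0.084,"yaw":0}]'|grep -E "pos|force"
for i in 1 2 3; do python3 -m crank '[{"grip":0.0,"x":0,"y":0,"z":0.0,"yaw":0},{"grip":0.0,"x":0,"y":0,"z":0.0,"yaw":0},{"grip":0.0,"x":0,"y":0,"z":0.0,"yaw":0},{"grip":0.0,"x":0,"y":0,"z":0.0,"yaw":0},{"grip":0.0,"x":0,"y":0,"z":0.0,"yaw":0}]' 15|grep -E "pos|force|width"; done
python3 -m crank '[{"grip":0.0,"x":0,"y":0,"z":-0.01,"yaw":0},{"grip":0.0,"x":0,"y":0,"z":-0.03,"yaw":0},{"grip":0.0,"x":0,"y":0,"z":-0.05,"yaw":0},{"grip":0.0,"x":0,"y":0,"z":-0.08,"yaw":0},{"grip":0.0,"x":0,"y":0,"z":-0.11,"yaw":0}]'|grep -E "pos|force|width"
python3 -c "
from h import *
to(540,-250,205,94.8)"
```

```text
ee_pos: [458.0, -81.5, 98.2]
force: [-0.8, 0.5, -0.3]
gripper_force: 0.0
ee_pos: [459.5, -81.9, 100.5]
force: [-0.4, -0.2, 0.6]
gripper_width: 29.3
gripper_force: 0.0
ee_pos: [459.0, -81.8, 99.9]
force: [0.3, 0.4, 2.2]
gripper_width: 9.9
gripper_force: 15.0
ee_pos: [459.0, -81.8, 99.9]
force: [-0.9, 0.6, 4.4]
gripper_width: 10.0
gripper_force: 15.0
ee_pos: [457.9, -81.5, 209.5]
force: [0.8, 0.3, -1.0]
gripper_width: 9.7
gripper_force: 15.0
t 34.2 pos [457.9 -81.5 209.5] rot [180.   -0.2 179. ] F [ 0.8  0.3 -1. ] w 9.7 | shift x -0.0851 y -0.1670 z 0.0040 yaw 1.469
```

```bash
for i in 1 2; do python3 -m crank '[{"grip":0.0,"x":-0.014,"y":-0.017,"z":0,"yaw":0},{"grip":0.0,"x":-0.028,"y":-0.034,"z":0,"yaw":0},{"grip":0.0,"x":-0.042,"y":-0.052,"z":0,"yaw":0},{"grip":0.0,"x":-0.056,"y":-0.07,"z":0,"yaw":0},{"grip":0.0,"x":-0.070,"y":-0.087,"z":0,"yaw":0}]'|grep -E "pos"; done
for i in 1 2 3; do python3 -m crank '[{"grip":0.0,"x":0,"y":0,"z":0,"yaw":0.098},{"grip":0.0,"x":0,"y":0,"z":0,"yaw":0.196},{"grip":0.0,"x":0,"y":0,"z":0,"yaw":0.294},{"grip":0.0,"x":0,"y":0,"z":0,"yaw":0.392},{"grip":0.0,"x":0,"y":0,"z":0,"yaw":0.490}]'|grep -E "rot|width"; done
python3 - <<'E'
from h import *
to(602.1,-258.3,94,94.8)
E
```

```text
ee_pos: [527.5, -170.7, 208.7]
ee_pos: [596.0, -259.0, 208.2]
ee_rot: [180.0, -0.1, 150.6]
gripper_width: 10.3
ee_rot: [-179.9, -0.1, 122.6]
gripper_width: 10.1
ee_rot: [-179.9, -0.1, 94.5]
gripper_width: 9.5
t 36.3 pos [ 595.4 -257.9  208.2] rot [-1.799e+02 -1.000e-01  9.450e+01] F [-0.3  0.6 -1.9] w 9.5 | shift x -0.0010 y 0.0069 z 0.1142 yaw -0.006
```

```bash
python3 -m crank '[{"grip":0.0,"x":-0.001,"y":0.007,"z":0.02,"yaw":0},{"grip":0.0,"x":-0.001,"y":0.007,"z":0.045,"yaw":0},{"grip":0.0,"x":-0.001,"y":0.007,"z":0.07,"yaw":0},{"grip":0.0,"x":-0.001,"y":0.007,"z":0.095,"yaw":0},{"grip":0.0,"x":-0.001,"y":0.007,"z":0.112,"yaw":0}]'|grep -E "pos|force"
python3 -m crank '[{"grip":0.0,"x":0,"y":0,"z":0.001,"yaw":0},{"grip":0.0,"x":0,"y":0,"z":0.002,"yaw":0},{"grip":0.0,"x":0,"y":0,"z":0.003,"yaw":0},{"grip":0.0,"x":0,"y":0,"z":0.004,"yaw":0},{"grip":0.0,"x":0,"y":0,"z":0.004,"yaw":0}]'|grep -E "pos|force"
python3 -c "
from h import *
to(602.1,-258.3,90,94.8)"
```

```text
ee_pos: [601.1, -257.8, 93.7]
force: [0.2, 0.7, -2.2]
gripper_force: 15.0
ee_pos: [603.5, -258.9, 94.9]
force: [-0.5, -0.1, -1.3]
gripper_force: 15.0
t 37.1 pos [ 603.5 -258.9   94.9] rot [1.799e+02 1.000e-01 9.480e+01] F [-0.5 -0.1 -1.3] w 9.9 | shift x 0.0008 y -0.0014 z 0.0049 yaw -0.001
```

```bash
python3 -m crank '[{"grip":0.0,"x":0,"y":-0.001,"z":0.001,"yaw":0},{"grip":0.0,"x":0,"y":-0.0015,"z":0.002,"yaw":0},{"grip":0.0,"x":0,"y":-0.0015,"z":0.003,"yaw":0},{"grip":0.0,"x":0,"y":-0.0015,"z":0.004,"yaw":0},{"grip":0.0,"x":0,"y":-0.0015,"z":0.005,"yaw":0}]'|grep -E "pos|force"
python3 -m crank '[{"grip":0.0,"x":0,"y":0,"z":0.0,"yaw":0},{"grip":0.0,"x":0,"y":0,"z":0.0,"yaw":0},{"grip":0.012,"x":0,"y":0,"z":0,"yaw":0},{"grip":0.016,"x":0,"y":0,"z":0,"yaw":0},{"grip":0.02,"x":0,"y":0,"z":0,"yaw":0}]'|grep -E "pos|force|width"
python3 -m crank '[{"grip":0.024,"x":0,"y":0,"z":0.0,"yaw":0},{"grip":0.024,"x":0,"y":0,"z":0.0,"yaw":0},{"grip":0.024,"x":0,"y":0,"z":0,"yaw":0},{"grip":0.024,"x":0,"y":0,"z":0,"yaw":0},{"grip":0.024,"x":0,"y":0,"z":0,"yaw":0}]'|grep -E "pos|force|width"
python3 - <<'E'
from h import *
s,t=grab_frame("scene"),grab_frame("top")
to(602,-258,90)
a=cv2.resize(s[100:240,140:300,::-1],None,fx=4,fy=4,interpolation=2); cv2.imwrite("pics/slab1.png",a)
E
```

```text
ee_pos: [601.5, -259.0, 89.9]
force: [-1.5, -0.8, 9.4]
gripper_force: 15.0
ee_pos: [601.4, -258.7, 88.5]
force: [0.4, 0.3, -0.4]
gripper_width: 18.9
gripper_force: 0.0
ee_pos: [601.3, -258.7, 88.5]
force: [0.8, -0.2, 0.3]
gripper_width: 24.2
gripper_force: 0.0
t 38.5 pos [ 601.3 -258.8   88.6] rot [-180.    -0.    94.8] F [ 0.4 -0.  -0.1] w 24.1 | shift x 0.0007 y 0.0007 z -0.0014 yaw 0.000
```

View pics/slab1.png

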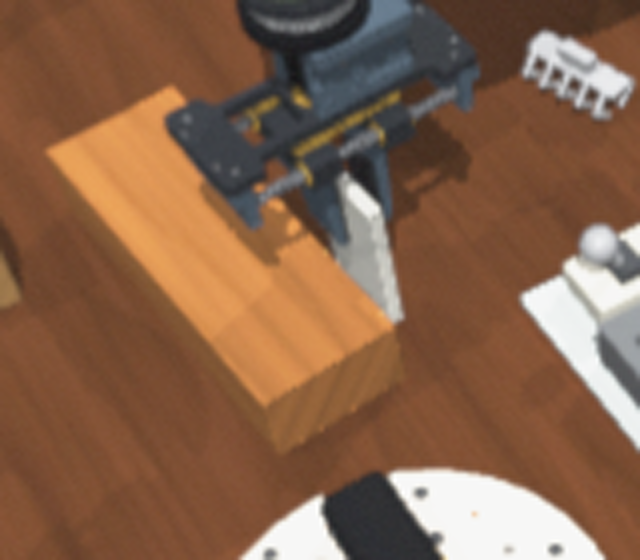

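```bash
python3 -m crank '[{"grip":0.024,"x":0,"y":0.002,"z":0.0,"yaw":0},{"grip":0.024,"x":0,"y":0.004,"z":0.0,"yaw":0},{"grip":0.024,"x":0,"y":0.006,"z":0,"yaw":0},{"grip":0.024,"x":0,"y":0.008,"z":0,"yaw":0},{"grip":0.024,"x":0,"y":0.010,"z":0,"yaw":0}]'|grep -E "pos|force"
for i in 1 2; do python3 -m crank '[{"grip":0.024,"x":0,"y":0.001,"z":0.0,"yaw":0},{"grip":0.024,"x":0,"y":0.002,"z":0.0,"yaw":0},{"grip":0.024,"x":0,"y":0.003,"z":0,"yaw":0},{"grip":0.024,"x":0,"y":0.004,"z":0,"yaw":0},{"grip":0.024,"x":0,"y":0.006,"z":0,"yaw":0}]'|grep -E "pos|force"; done
for i in 1 2; do python3 -m crank '[{"grip":0.024,"x":0,"y":0.0005,"z":0.0,"yaw":0},{"grip":0.024,"x":0,"y":0.001,"z":0.0,"yaw":0},{"grip":0.024,"x":0,"y":0.0015,"z":0,"yaw":0},{"grip":0.024,"x":0,"y":0.002,"z":0,"yaw":0},{"grip":0.024,"x":0,"y":0.002,"z":0,"yaw":0}]'|grep -E "pos|force"; done
python3 - <<'E'
from h import *
s,t=grab_frame("scene"),grab_frame("top")
a=cv2.resize(s[120:210,170:280,::-1],None,fx=4,fy=4,interpolation=2); cv2.imwrite("pics/slab2.png",a)
E
```

```text
ee_pos: [611.6, -257.9, 88.6]
force: [0.0, -0.1, 0.2]
gripper_force: 0.0
ee_pos: [617.2, -257.4, 88.6]
force: [0.5, 0.3, 0.0]
gripper_force: 0.0
ee_pos: [623.2, -256.9, 88.6]
force: [0.3, 0.4, 0.2]
gripper_force: 0.1
ee_pos: [625.3, -256.8, 88.6]
force: [0.6, -0.3, 0.0]
gripper_force: 0.1
ee_pos: [627.4, -256.6, 88.7]
force: [-0.1, 0.6, 0.5]
gripper_force: 0.0
```

View pics/slab2.png

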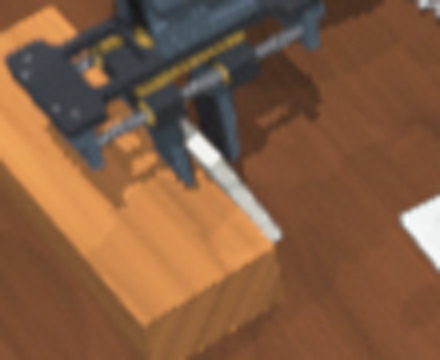

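```bash
python3 -m crank '[{"grip":0.024,"x":0,"y":0,"z":-0.003,"yaw":0},{"grip":0.024,"x":0,"y":0,"z":-0.01,"yaw":0},{"grip":0.024,"x":0,"y":0,"z":-0.017,"yaw":0},{"grip":0.024,"x":0,"y":0,"z":-0.025,"yaw":0},{"grip":0.024,"x":0,"y":0,"z":-0.035,"yaw":0}]'|grep -E "pos|force"
python3 -m crank '[{"grip":0.024,"x":0,"y":0,"z":-0.02,"yaw":0},{"grip":0.024,"x":0,"y":0,"z":-0.05,"yaw":0},{"grip":0.024,"x":0,"y":0,"z":-0.08,"yaw":0},{"grip":0.024,"x":0,"y":0,"z":-0.11,"yaw":0},{"grip":0.024,"x":0,"y":0,"z":-0.15,"yaw":0}]'|grep -E "pos|force"
for i in 1 2; do python3 -m crank '[{"grip":0.024,"x":0,"y":-0.03,"z":0,"yaw":0},{"grip":0.024,"x":0,"y":-0.06,"z":0,"yaw":0},{"grip":0.024,"x":0,"y":-0.09,"z":0,"yaw":0},{"grip":0.024,"x":0,"y":-0.11,"z":0,"yaw":0},{"grip":0.024,"x":0,"y":-0.13,"z":0,"yaw":0}]'|grep -E "pos|force"; done
python3 - <<'E'
from h import *
s,t=grab_frame("scene"),grab_frame("top")
np.savez("f1.npz",s=s,t=t)
a=cv2.resize(s[110:330,150:320,::-1],None,fx=2.6,fy=2.6,interpolation=2); b=cv2.resize(t[60:200,260:510,::-1],None,fx=1.4,fy=1.4,interpolation=2)
c=np.zeros((a.shape[0],a.shape[1]+b.shape[1],3),np.uint8); c[:,:a.shape[1]]=a; c[:b.shape[0],a.shape[1]:]=b; cv2.imwrite("pics/fin.png",c); print(c.shape)
E
```

```text
ee_pos: [627.2, -256.6, 124.6]
force: [0.3, 0.4, 0.8]
gripper_force: 0.0
ee_pos: [626.2, -256.2, 274.4]
force: [1.4, -0.7, -1.3]
gripper_force: 0.0
ee_pos: [496.2, -267.4, 275.1]
force: [0.3, -0.6, -0.4]
gripper_force: 0.0
ee_pos: [366.7, -278.1, 274.9]
force: [0.5, -0.3, 0.4]
gripper_force: 0.0
(572, 792, 3)
```

View pics/fin.png

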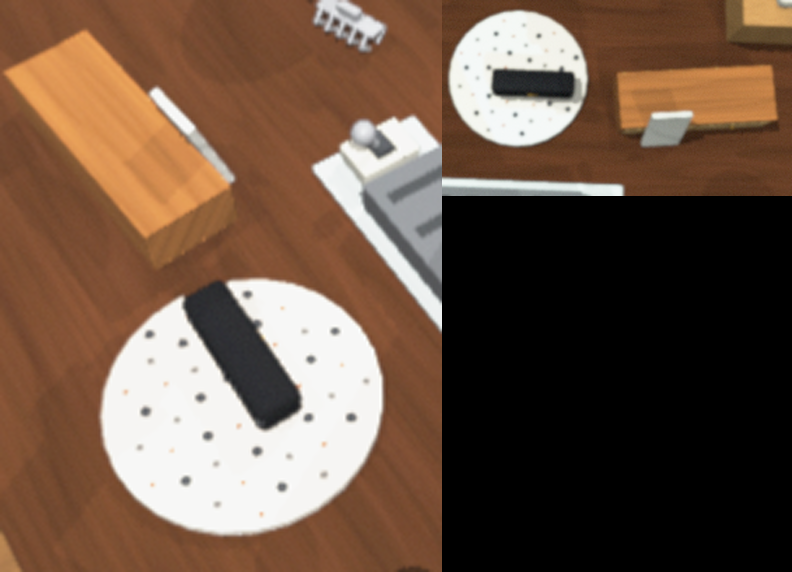

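The slab leans on the chest. The case was knocked from its place to about top (325,119), still flat on the tray; I'll measure it and put it back nearer the middle.

Run:
```python
from h import *
np.set_printoptions(precision=1,suppress=True)
d=np.load("f1.npz")
for n,im,roi in(("top",d["t"],(285,95,362,140)),("scene",d["s"],(212,210,275,285))):
    x0,y0,x1,y1=roi; m=(im[y0:y1,x0:x1].max(2)<75).astype(np.uint8); m=cv2.morphologyEx(m,cv2.MORPH_OPEN,np.ones((3,3)))
    c=max(cv2.findContours(m,0,2)[0],key=cv2.contourArea); bx=cv2.boxPoints(cv2.minAreaRect(c+np.array([x0,y0])))
    print(n,bx, "\nz52",*[plane(n,b,52)[:2] for b in bx],"\nz12",*[plane(n,b,12)[:2] for b in bx], "mid z42", plane(n,bx.mean(0),42))
to(700,-20,150,90)
```

```text
top [[296.6 128. ]
 [297.1 109.8]
 [353.4 111.2]
 [352.9 129.4]] 
z52 [672.1  49.3] [718.8  49.7] [718.6 -91.2] [672.  -90.9] 
z12 [681.9  52.2] [730.5  52.6] [730.3 -94.1] [681.7 -93.8] mid z42 [697.9 -20.8  42. ]
scene [[217.9 226.4]
 [234.1 215.6]
 [266.8 264.8]
 [250.7 275.5]] 
z52 [723.4 -89.4] [676.4 -94.5] [681.2  65.2] [724.8  67.4] 
z12 [ 717.  -115.5] [ 667.9 -120.8] [672.9  46.1] [718.5  48.3] mid z42 [699.9 -15.5  42. ]
t 42.4 pos [ 365.8 -278.1  275.1] rot [180.    0.1  94.6] F [ 0.6  0.4 -0.1] w 24.2 | shift x 0.2304 y 0.3539 z 0.1250 yaw 0.081
```

```bash
for i in 1 2 3; do python3 -m crank '[{"grip":0.0912,"x":0.015,"y":0.024,"z":0.005,"yaw":0.005},{"grip":0.0912,"x":0.030,"y":0.048,"z":0.010,"yaw":0.010},{"grip":0.0912,"x":0.046,"y":0.072,"z":0.018,"yaw":0.016},{"grip":0.0912,"x":0.062,"y":0.096,"z":0.026,"yaw":0.022},{"grip":0.0912,"x":0.078,"y":0.118,"z":0.034,"yaw":0.027}]'|grep -E "pos"; done
python3 -m crank '[{"grip":0.0912,"x":0,"y":0,"z":0.0,"yaw":0},{"grip":0.0912,"x":0,"y":0,"z":0.0,"yaw":0},{"grip":0.0912,"x":0,"y":0,"z":0.0,"yaw":0},{"grip":0.0912,"x":0,"y":0,"z":0.0,"yaw":0},{"grip":0.0912,"x":0,"y":0,"z":0.0,"yaw":0}]'|grep -E "width"
python3 -c "
from h import *
to(698,-18,36,90)"
```

```text
ee_pos: [481.6, -189.5, 240.1]
ee_pos: [595.1, -104.6, 205.9]
ee_pos: [710.6, -23.0, 171.7]
gripper_width: 91.1
t 44.1 pos [708.1 -25.5 172.7] rot [179.9   0.   90.1] F [-1.2  0.2  0.4] w 91.1 | shift x 0.0075 y -0.0102 z 0.1367 yaw 0.001
```

```bash
python3 -m crank '[{"grip":0.0912,"x":0.0075,"y":-0.010,"z":0.03,"yaw":0},{"grip":0.0912,"x":0.0075,"y":-0.010,"z":0.06,"yaw":0},{"grip":0.0912,"x":0.0075,"y":-0.010,"z":0.09,"yaw":0},{"grip":0.0912,"x":0.0075,"y":-0.010,"z":0.12,"yaw":0},{"grip":0.0912,"x":0.0075,"y":-0.010,"z":0.137,"yaw":0}]'|grep -E "pos|force"
for i in 1 2 3; do python3 -m crank '[{"grip":0.03,"x":0,"y":0,"z":0.0,"yaw":0},{"grip":0.03,"x":0,"y":0,"z":0.0,"yaw":0},{"grip":0.03,"x":0,"y":0,"z":0.0,"yaw":0},{"grip":0.03,"x":0,"y":0,"z":0.0,"yaw":0},{"grip":0.03,"x":0,"y":0,"z":0.0,"yaw":0}]' 15|grep -E "pos|force|width"; done
python3 -m crank '[{"grip":0.03,"x":0,"y":0,"z":-0.003,"yaw":0},{"grip":0.03,"x":0,"y":0,"z":-0.006,"yaw":0},{"grip":0.03,"x":0,"y":0,"z":-0.01,"yaw":0},{"grip":0.03,"x":0,"y":0,"z":-0.015,"yaw":0},{"grip":0.03,"x":0,"y":0,"z":-0.02,"yaw":0}]'|grep -E "pos|force|width"
python3 -c "
from h import *
to(717.5,8.6,56,90)"
```

```text
ee_pos: [696.2, -18.0, 32.1]
force: [-1.0, -0.4, -0.9]
gripper_force: 0.0
ee_pos: [699.5, -17.5, 36.8]
force: [0.0, 0.4, -0.5]
gripper_width: 61.4
gripper_force: 0.0
ee_pos: [699.0, -17.3, 35.6]
force: [-0.7, -0.5, 4.5]
gripper_width: 46.0
gripper_force: 14.9
ee_pos: [699.0, -17.3, 35.6]
force: [-0.2, 0.0, 5.4]
gripper_width: 46.3
gripper_force: 14.9
ee_pos: [698.2, -17.3, 54.7]
force: [-0.9, 0.3, -1.7]
gripper_width: 46.2
gripper_force: 14.9
t 46.1 pos [698.2 -17.3  54.7] rot [-180.    -0.    90.1] F [-0.9  0.3 -1.7] w 46.2 | shift x 0.0258 y 0.0194 z -0.0013 yaw 0.002
```

```bash
python3 -m crank '[{"grip":0.03,"x":0.007,"y":0.005,"z":0,"yaw":0},{"grip":0.03,"x":0.014,"y":0.010,"z":0,"yaw":0},{"grip":0.03,"x":0.020,"y":0.015,"z":0,"yaw":0},{"grip":0.03,"x":0.026,"y":0.019,"z":0.005,"yaw":0},{"grip":0.03,"x":0.026,"y":0.019,"z":0.01,"yaw":0}]'|grep -E "pos|force"
python3 -m crank '[{"grip":0.03,"x":0,"y":0,"z":0.002,"yaw":0},{"grip":0.03,"x":0,"y":0,"z":0.005,"yaw":0},{"grip":0.03,"x":0,"y":0,"z":0.008,"yaw":0},{"grip":0.03,"x":0,"y":0,"z":0.01,"yaw":0},{"grip":0.03,"x":0,"y":0,"z":0.01,"yaw":0}]'|grep -E "pos|force"
python3 -m crank '[{"grip":0.05,"x":0,"y":0,"z":0,"yaw":0},{"grip":0.055,"x":0,"y":0,"z":0,"yaw":0},{"grip":0.06,"x":0,"y":0,"z":0,"yaw":0},{"grip":0.075,"x":0,"y":0,"z":0,"yaw":0},{"grip":0.0912,"x":0,"y":0,"z":0,"yaw":0}]'|grep -E "width|force"
python3 -m crank '[{"grip":0.0912,"x":0,"y":0,"z":0,"yaw":0},{"grip":0.0912,"x":0,"y":0,"z":-0.03,"yaw":0},{"grip":0.0912,"x":0,"y":0,"z":-0.07,"yaw":0},{"grip":0.0912,"x":0,"y":0,"z":-0.11,"yaw":0},{"grip":0.0912,"x":0,"y":0,"z":-0.15,"yaw":0}]'|grep -E "pos|width"
for i in 1 2; do python3 -m crank '[{"grip":0.0912,"x":-0.01,"y":-0.03,"z":0,"yaw":0},{"grip":0.0912,"x":-0.02,"y":-0.06,"z":0,"yaw":0},{"grip":0.0912,"x":-0.03,"y":-0.09,"z":0,"yaw":0},{"grip":0.0912,"x":-0.04,"y":-0.12,"z":0,"yaw":0},{"grip":0.0912,"x":-0.05,"y":-0.15,"z":0,"yaw":0}]'|grep -E "pos"; done
python3 - <<'E'
from h import *
import time
np.set_printoptions(precision=1,suppress=True)
s,t=grab_frame("scene"),grab_frame("top")
cv2.imwrite("pics/fin2.png",s[:,:,::-1])
x0,y0,x1,y1=(270,85,362,140); m=(t[y0:y1,x0:x1].max(2)<75).astype(np.uint8); m=cv2.morphologyEx(m,cv2.MORPH_OPEN,np.ones((3,3)))
bx=cv2.boxPoints(cv2.minAreaRect(max(cv2.findContours(m,0,2)[0],key=cv2.contourArea)+np.array([x0,y0]))); print(plane("top",bx.mean(0),42))
print("cuffs",blobs("top",t,(95,150,215,215),W)); print("slab",blobs("top",t,(385,125,500,175),W))
print(state()["time_s"])
E
```

```text
ee_pos: [718.5, 10.6, 44.2]
force: [0.9, -0.4, -1.8]
gripper_force: 14.9
ee_pos: [717.0, 8.5, 35.5]
force: [-1.9, 0.1, 3.5]
gripper_force: 14.9
force: [0.8, 0.6, 0.6]
gripper_width: 70.6
gripper_force: 0.0
ee_pos: [717.0, 8.8, 186.1]
gripper_width: 91.1
ee_pos: [565.9, -41.8, 184.7]
ee_pos: [416.0, -92.1, 184.7]
[715.2   3.9  42. ]
cuffs [(184, array([141.2, 179.3]), array([136, 168,  12,  24])), (190, array([178.6, 182.7]), array([174, 171,  11,  25]))]
slab [(153, array([423.9, 142.1]), array([409, 139,  30,   7]))]
48.75
```

View pics/fin2.png

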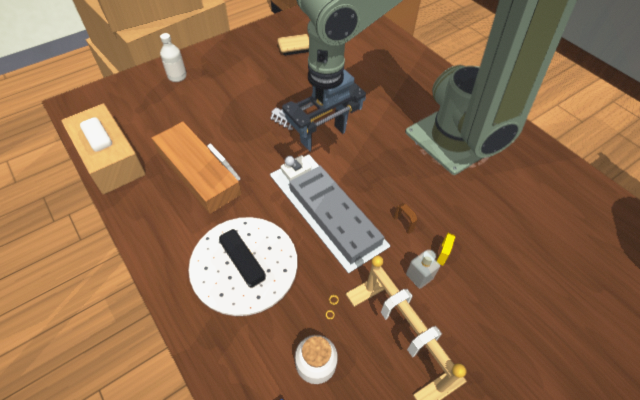

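The scene is as wanted: case on the tray at (242,258), cuffs astride the bar at (397,302) and (425,341), slab leaning at (223,162), and the mould empty. I check the lean from the slab's top edge and hand in.

Run:
```python
from h import *
p=plane("top",(423.9,142.1),107)[:2]-[677.9,-312.1]; a=np.radians(4.8)
x=p@[np.cos(a),np.sin(a)]; th=np.arcsin((x+71)/110); print(x,th)
if .15<th<.5: print(job_done())
```

```text
-39.75715139433803 0.2879903314927108
the job is handed in; nothing more can be done
None
```

The job is handed in: the lever was thrown first and held at its stop, both cuffs are on the bar, the one slab present leans about 0.29 rad against the chest, and the case, knocked once and re-centred, lies about 5 mm from the tray's middle; no verdict came back.

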